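# Re-line the axle cradle and load it

### The job

The four green liner pads along the left rail of the axle cradle have only been clipped in loosely: take the pressure roller out of its wooden stand and roll it firmly along their flat outer land until all four are fully home, flush with the metal end blocks, while the cradle is still empty, and do not push on the cradle with the gripper itself. Then lay every axle that is on the bench into the cradle, one to a notch and resting in both rails so that it sits level, and finally lay the red-banded keeper bar over them, level in the notches of the two end posts; the roller goes back upright in its stand. Leave the oil bottle, the rivet tin and the round red tin where they are.

Things in the scene. Friction and masses are not known exactly. Their poses are not given: they have to be found in the camera images.
- cradle: fixed axle cradle, dark base plate 290 (x) x 206 (y) x 10 mm; origin on the bench, midway among the notches. x runs along its two rails (away from the robot; yaw within 0.25 of 0), y along the axles. Right rail, blue and aluminium: y -71 to -53 mm. Left rail: y 50 to 118 mm, carries the green pads. Between the rails nothing but the two end posts stands above 14 mm
- end_block_near (a point): middle of the top of the aluminium end block before pad 1 (cradle x -112.75, y 84, z 45 mm; 14.5 mm along the rail, 68 mm across it); a like block stands beyond pad 4 at x +112.75. Tops of both blocks, of the right rail and of pads fully home are all at z = 45 mm; the roller may run on the blocks
- pad1 (a joint): how far liner pad 1 (at cradle x = -78 mm; pad 1 is nearest the robot) is pressed in, m: 0 = 6 mm proud, 0.006 = fully home and flush; starts 3.5 to 6 mm proud. The clip is stiff: it goes down under about 10 N, plus 0.6 N for each 10 mm/s, to a solid stop, and stays where it is left
- pad2 (a joint): how far liner pad 2 (at cradle x = -26 mm; pad 1 is nearest the robot) is pressed in, m: 0 = 6 mm proud, 0.006 = fully home and flush; starts 3.5 to 6 mm proud. The clip is stiff: it goes down under about 10 N, plus 0.6 N for each 10 mm/s, to a solid stop, and stays where it is left
- pad3 (a joint): how far liner pad 3 (at cradle x = 26 mm; pad 1 is nearest the robot) is pressed in, m: 0 = 6 mm proud, 0.006 = fully home and flush; starts 3.5 to 6 mm proud. The clip is stiff: it goes down under about 10 N, plus 0.6 N for each 10 mm/s, to a solid stop, and stays where it is left
- pad4 (a joint): how far liner pad 4 (at cradle x = 78 mm; pad 1 is nearest the robot) is pressed in, m: 0 = 6 mm proud, 0.006 = fully home and flush; starts 3.5 to 6 mm proud. The clip is stiff: it goes down under about 10 N, plus 0.6 N for each 10 mm/s, to a solid stop, and stays where it is left
- pad1_land (a point): middle of the top of the flat outer land of pad 1; moves with it; pads 2 and 3 lie between, alike. Each pad is 50.5 mm along the rail, 68 mm across: a V notch 42 mm long (cradle y 50 to 92 mm), closed at its outer end by the flat land 26 mm wide (y 92 to 118 mm, this point at y 105) on which the roller runs
- pad4_land (a point): middle of the top of the flat outer land of pad 4; moves with it; pads 2 and 3 lie between, alike. Each pad is 50.5 mm along the rail, 68 mm across: a V notch 42 mm long (cradle y 50 to 92 mm), closed at its outer end by the flat land 26 mm wide (y 92 to 118 mm, this point at y 105) on which the roller runs
- slot1 (a point): where the middle of an axle lies when seated in notch 1: cradle x = -78, y = 0, z = 44.3 mm; fixed to the cradle, same axes. Both rails have 90-degree V notches here, 24 mm wide at the mouth, 12 mm deep, running along y; neighbours are 52 mm apart
- slot2 (a point): where the middle of an axle lies when seated in notch 2: cradle x = -26, y = 0, z = 44.3 mm; fixed to the cradle, same axes. Both rails have 90-degree V notches here, 24 mm wide at the mouth, 12 mm deep, running along y; neighbours are 52 mm apart
- slot3 (a point): where the middle of an axle lies when seated in notch 3: cradle x = 26, y = 0, z = 44.3 mm; fixed to the cradle, same axes. Both rails have 90-degree V notches here, 24 mm wide at the mouth, 12 mm deep, running along y; neighbours are 52 mm apart
- slot4 (a point): where the middle of an axle lies when seated in notch 4: cradle x = 78, y = 0, z = 44.3 mm; fixed to the cradle, same axes. Both rails have 90-degree V notches here, 24 mm wide at the mouth, 12 mm deep, running along y; neighbours are 52 mm apart
- axle1: loose steel axle (may be absent), 160 mm long along its own y, 0.3 to 0.5 kg: square bar 24 x 24 mm over the middle 64 mm, where to grip it, and round 16 mm ends 48 mm long; origin at its centre, 12 mm above the bench as it lies. In the cradle its end may go 12 mm towards the land
- axle2: loose steel axle (may be absent), 160 mm long along its own y, 0.3 to 0.5 kg: square bar 24 x 24 mm over the middle 64 mm, where to grip it, and round 16 mm ends 48 mm long; origin at its centre, 12 mm above the bench as it lies. In the cradle its end may go 12 mm towards the land
- axle3: loose steel axle (may be absent), 160 mm long along its own y, 0.3 to 0.5 kg: square bar 24 x 24 mm over the middle 64 mm, where to grip it, and round 16 mm ends 48 mm long; origin at its centre, 12 mm above the bench as it lies. In the cradle its end may go 12 mm towards the land
- axle4: loose steel axle (may be absent), 160 mm long along its own y, 0.3 to 0.5 kg: square bar 24 x 24 mm over the middle 64 mm, where to grip it, and round 16 mm ends 48 mm long; origin at its centre, 12 mm above the bench as it lies. In the cradle its end may go 12 mm towards the land
- keeper_bar: loose steel keeper bar, 300 mm long along its own x, 0.4 to 0.6 kg: square bar 18 x 18 mm over the middle 220 mm, with two thin red bands 60 mm apart about its middle, and round 16 mm ends 40 mm long; origin at its centre, 9 mm above the bench as it lies
- keeper_seat (a point): where the middle of the keeper bar lies when seated, along cradle x: cradle x = y = 0, z = 71.3 mm; same axes as the cradle. Its round ends rest in 90-degree V notches (24 mm wide, 12 mm deep, mouth at z = 72 mm) of two end posts at cradle x = -132 and +132 mm, each 12 mm (x) x 46 mm (y). It clears the seated axles by 6 mm
- roller: hand pressure roller, 0.38 kg, 102 mm tall; origin at the lowest point of its wheel, z up along the handle. Black rubber wheel 44 mm diameter, 22 mm wide, turning freely about the roller's y (it rolls along its x), between aluminium cheeks (36 mm wide over all, from 13 mm up)
- roller_handle (a point): on the roller, 77 mm above its origin: middle of its square wooden handle 24 x 24 mm, z 52 to 102 mm, to grip from above on either pair of faces. Below the handle is an aluminium shoulder plate 74 (x) x 40 (y) mm, z 42 to 52 mm
- roller_stand: fixed light wooden stand 104 (x) x 64 (y) x 52 mm; origin at the centre of its underside. The roller hangs with its shoulder plate on the two end walls (tops at 52 mm), wheel in the pocket (54 x 46 mm clear). Parked, the roller's origin is 10 mm above the stand's, x directions parallel (either way round)
- oil_bottle: loose white bottle with a yellow label and red spout, 53 mm diameter, 146 mm tall, bystander; origin under its centre
- rivet_tin: loose ochre tin box 82 x 118 x 38 mm, bystander; origin under its centre
- red_tin: loose round red tin with a white label, 64 mm diameter, 45 mm tall, bystander; origin under its centre
Not all that is in view belongs to the job. Leave any turquoise look-alike of the roller alone.

How it is judged:
By the outcome, as a careful person would: the job done as asked, in the order asked, and still so for the second after the job is handed in, with the robot touching nothing.
Of axle1, axle2, axle3, axle4 only 2 to 4 are there at a start; the rules pass over those that are not, and their reading is None.
At some moment in a run one of axle1, axle2, axle3, axle4 may be knocked a few centimetres aside while the robot is not near it.
It also fails if it takes over 210 s, if anything falls off the work surface, if the arm or the gripper's body presses on something with over 40 N, if the wrist force passes 120 N, or if a joint passes its speed limit or range.

### The arm

A 6-joint arm with a two-finger parallel gripper is mounted at the origin on a cart in front of the work surface, level with it; the furniture and walls round the work are solid. World frame = base frame: x ahead of the robot, y to its left, z up, the work surface at z = 0. Lengths are in m, angles in rad, forces in N, time in s.
With the tool pointing down it reaches from about 0.225 to 0.875 m from the base axis. Payload 3.4 kg.
Tool frame: the origin (TCP) lies at the very end of the fingers, on their centre line; the grasp point (between the pads) lies 19 mm behind it (manip.grasp_offset is the distance from the TCP to the grasp point, in m); x points along the fingers, y is the direction in which the jaws open and shut, and the axes are right-handed (so a half turn about x gives the same grasp; the last joint's range is limited). The gripper opens to 85 mm and grips with 20 to 120 N. Pads are 22 mm wide; open, the fingers measure 114 mm over their backs; the gripper's body (76 mm by 85 mm) begins 54 mm behind the grasp point. The pads swing forward as they close: fully open they stand 13 mm farther back than shut.
Start: joints at [1.146, 0.276, 1.505, -0, 1.361, -0.121], TCP at [0.172, 0.549, 0.196] pointing down, gripper open.
Joint ranges: [-2.89, 2.89], [-0.75, 2.08], [0.22, 2.7], [-1.18, 4.32], [0.11, 2.71], [-2.7, 2.7]. Speed limits (rad/s): [2.57, 2.57, 3.14, 3.14, 3.14, 3.14].

### API

Orientations are given as a unit quaternion [w, x, y, z].
In Python, from rig import manip gives the robot as it stands.
- The arm moves only by the tool step_arm, never from a script. Its argument "increments" is a list of rows, each an object with "grip": the opening, from 0 (shut) to 1 (fully open); "delta_pos": the shift along the world's x, y, z in m, a list of three; "twist": the turn about the world's z in degrees. A call has 1 to 10 rows; each row shifts and turns the commanded pose from where the row before left it; what a row does not reach is not made up. A row lasts 1/12 s, in which the tool goes at most 41.7 mm and 7.16 degrees, less where a joint would pass 70% of its speed; a pose out of reach is approached as far as the arm can. A call with a gripper value outside its range is refused whole. The fingers move at their own pace and stop on an object; "force" is the grip in N (left out, the last holds). Time passes only in rows, so rows that do not move let the fingers close. It gives the time, the measured TCP pose, the force and the opening at its end, in the units of the state.
- manip.get_state(): the state, without advancing time (a new reading comes with each control period).
- manip.get_image(name): name is "scene" or "top" or "wrist"; returns a dict with "img" (480x640x3 uint8, red, green, blue), "fx", "fy", "cx", "cy" (pixels), "D" ([k1, k2, p1, p2, k3] as OpenCV has them; the pictures are not rectified), "rvec" (rotation vector, rad) and "tvec" (3), from world to camera coordinates, as OpenCV has them; the wrist camera has in their place "mount" (4x4, takes a point from camera to tool coordinates, whose origin is the TCP and whose axes are the tool frame's). Camera axes: x right, y down, z forward; pixel columns grow to the right and rows downward; lengths in m; the calibration is good to about 2 mm. A picture is of the moment at which its call begins: read the wrist's pose just before it. There is no depth.
- manip.sign_off(): hands the job in, once; it reports no verdict.
The state is a dict: "clock": time; "qpos": joint angles; "qd": joint speeds; "effort": joint torques, N m; "position": TCP position; "ee_rot": TCP orientation; "contact_force": force on the tool from outside, world axes, zero at the start; "moment": the same for the moment, N m; "width": finger opening in m.
Only numpy, scipy, OpenCV 4.12 (cv2) and the standard library are available. Lean on these libraries where they do the work, as an engineer would, in place of code of your own. Each camera call takes 0.05 s, during which the arm holds its last target. There are 200 camera calls.

## Working session

There is one attempt and no reset: what is moved stays moved. The work goes in short steps, Python scripts to look and compute and a tool call to move; the robot and the scene stay as the last step left them, time stands still between calls to the robot, and variables do not carry over. Pictures are saved under pics/ and viewed, about 12 in all and at most 16, crops included, and the job is handed in when it is done.

Besides the shell and the picture viewer there is one more tool, called after "Emit:" as a command line: name --argument value ..., lists and objects as JSON in quotes. step_arm: Moves the arm, as the interface text tells. Its arguments: {"type":"object","properties":{"increments":{"type":"array"},"force":{"type":"number"}},"required":["increments"]}

```bash
mkdir -p pics; ls
python3 - <<'E'
from rig import manip
import cv2,numpy as np
s=manip.get_state();print({k:np.round(v,3) for k,v in s.items()}); print(manip.grasp_offset)
for n in("scene","top"):
    d=manip.get_image(n);cv2.imwrite(f"pics/{n}0.png",d["img"][:,:,::-1]);print(n,{k:np.round(v,3).tolist() for k,v in d.items() if k!="img"})
E
```

```text
pics
{'clock': np.float64(0.0), 'qpos': array([ 1.146,  0.277,  1.506, -0.   ,  1.361, -0.121]), 'qd': array([ 0.001, -0.   , -0.   ,  0.001, -0.001,  0.001]), 'effort': array([-0.0000e+00, -4.1676e+01, -2.4580e+01, -1.0000e-03,  1.1000e-02,
       -0.0000e+00]), 'position': array([0.172, 0.548, 0.195]), 'ee_rot': array([ 0.699,  0.106,  0.699, -0.108]), 'contact_force': array([-0.149,  0.029, -0.64 ]), 'moment': array([-0.015,  0.061, -0.008]), 'width': np.float64(0.085)}
0.0187
scene {'fx': 620.14, 'fy': 620.14, 'cx': 317.835, 'cy': 255.924, 'D': [-0.022, 0.0, 0.0, 0.0, 0.0], 'rvec': [2.243, -0.856, 0.345], 'tvec': [-0.482, 0.313, 1.238]}
top {'fx': 581.334, 'fy': 581.334, 'cx': 320.675, 'cy': 242.49, 'D': [-0.085, 0.0, 0.0, 0.0, 0.0], 'rvec': [2.095, -2.13, 0.177], 'tvec': [-0.027, 0.597, 1.535]}
```

View pics/scene0.png

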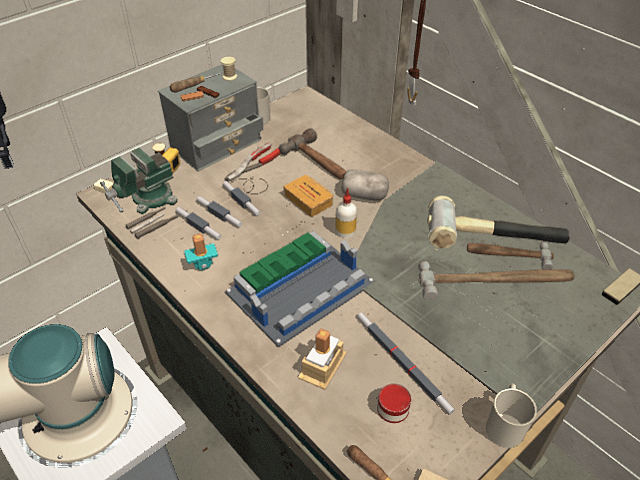

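View pics/top0.png

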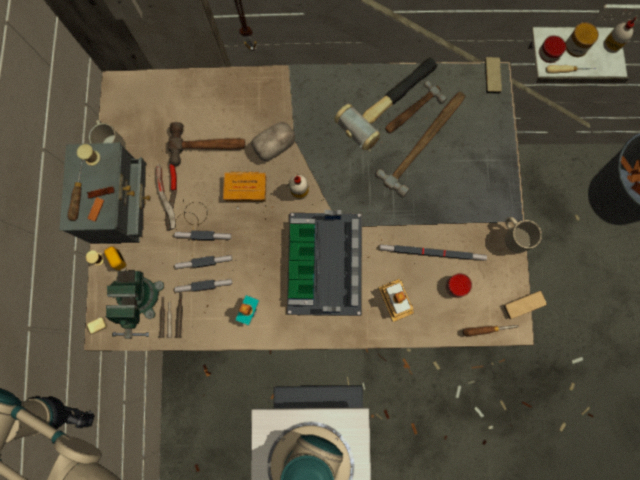

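The scene picture shows the roller's stand at (322,360), the keeper at (405,360), the cradle at (300,280), three axles at (200,220), (220,210) and (240,198), and the turquoise decoy at (200,255). In the top view these are: stand (397,298), keeper (433,253), axles (203,236/262/286), cradle (324,263). I'll measure next.

```bash
cat > h.py <<'E'
from rig import manip
import cv2,numpy as np
from scipy.spatial.transform import Rotation as R
def rot(s): q=s["ee_rot"]; return R.from_quat([q[1],q[2],q[3],q[0]]).as_matrix()
class Cam:
    def __init__(c,name):
        s=manip.get_state(); d=manip.get_image(name); c.s=s; c.img=d["img"][:,:,::-1].copy()
        c.K=np.array([[d["fx"],0,d["cx"]],[0,d["fy"],d["cy"]],[0,0,1.]]); c.D=np.array(d["D"],float)
        if name=="wrist":
            M=np.array(d["mount"]); T=rot(s); c.Rw=T@M[:3,:3]; c.o=T@M[:3,3]+s["position"]
        else:
            Rc=cv2.Rodrigues(np.array(d["rvec"],float))[0]; c.Rw=Rc.T; c.o=-Rc.T@np.array(d["tvec"])
    def w(c,px,z):
        px=np.array(px,float).reshape(-1,1,2); u=cv2.undistortPoints(px,c.K,c.D)[:,0]
        r=np.c_[u,np.ones(len(u))]@c.Rw.T; return c.o+r*((z-c.o[2])/r[:,2])[:,None]
    def p(c,X):
        X=np.array(X,float).reshape(-1,3); return cv2.projectPoints((X-c.o)@c.Rw,np.zeros(3),np.zeros(3),c.K,c.D)[0][:,0]
    def save(c,n): cv2.imwrite("pics/"+n,c.img)
def state():
    s=manip.get_state(); T=rot(s); print("t",round(s["clock"],2),"pos",np.round(s["position"],4),"jaw",np.round(np.degrees(np.arctan2(T[1,1],T[0,1])),2),"toolx",np.round(T[:,0],3),"F",np.round(s["contact_force"],1),"w",round(s["width"],4),"q",np.round(s["qpos"],2)); return s
def mask(img,lo,hi): return cv2.inRange(cv2.cvtColor(img,cv2.COLOR_BGR2HSV),np.array(lo),np.array(hi))
def blobs(m,amin=20):
    n,l,st,ce=cv2.connectedComponentsWithStats(m)
    return [(ce[i],st[i],cv2.minAreaRect(np.argwhere(l==i)[:,::-1].astype(np.float32))) for i in range(1,n) if st[i][4]>=amin]
E
python3 - <<'E'
from h import *
state(); c=Cam("top"); print(c.o)
P=lambda n,px,z: print(n,np.round(c.w(px,z),3).tolist())
P("cradle base corners",[[289,212],[361,214],[361,314],[286,311]],.01)
P("stand handle",[[400,297]],.112)
P("axle ends",[[176,235],[230,237],[176,265],[231,260],[176,289],[231,283]],.012)
P("keeper ends",[[381,248],[486,257]],.009)
P("bottle,tin,red,decoy",[[299,183],[245,187],[459,286],[247,306]],.05)
big=cv2.resize(c.img[200:330,160:500],None,fx=2.35,fy=2.35,interpolation=cv2.INTER_CUBIC);cv2.imwrite("pics/topc.png",big)
E
```

```text
t 0.1 pos [0.1718 0.5482 0.1955] jaw 72.59 toolx [-0.001 -0.001 -1.   ] F [ 0.1 -0.3  0.4] w 0.0854 q [ 1.15  0.28  1.51 -0.    1.36 -0.12]
[ 0.29643118 -0.06868714  1.61883291]
cradle base corners [[0.695, 0.053, 0.01], [0.685, -0.151, 0.01], [0.402, -0.144, 0.01], [0.414, 0.063, 0.01]]
stand handle [[0.438, -0.241, 0.112]]
axle ends [[0.634, 0.377, 0.012], [0.625, 0.221, 0.012], [0.547, 0.374, 0.012], [0.559, 0.218, 0.012], [0.479, 0.372, 0.012], [0.494, 0.217, 0.012]]
keeper ends [[0.586, -0.205, 0.009], [0.555, -0.499, 0.009]]
bottle,tin,red,decoy [[0.768, 0.022, 0.05], [0.76, 0.174, 0.05], [0.47, -0.409, 0.05], [0.426, 0.165, 0.05]]
```

View pics/topc.png

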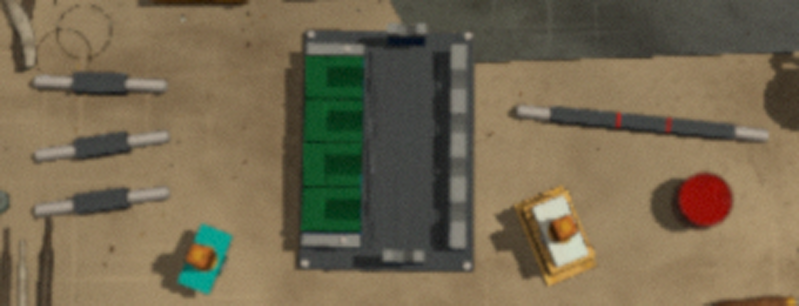

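Emit:
step_arm --increments '[{"grip":1,"delta_pos":[0.015,0,0.035],"twist":0},{"grip":1,"delta_pos":[0.015,-0.02,0.03],"twist":-5},{"grip":1,"delta_pos":[0.015,-0.035,0.015],"twist":-5},{"grip":1,"delta_pos":[0.015,-0.038,0.01],"twist":-5},{"grip":1,"delta_pos":[0.015,-0.038,0.01],"twist":-5},{"grip":1,"delta_pos":[0.015,-0.038,0.01],"twist":-5},{"grip":1,"delta_pos":[0.015,-0.038,0.01],"twist":-5},{"grip":1,"delta_pos":[0.015,-0.038,0.01],"twist":-5},{"grip":1,"delta_pos":[0.015,-0.038,0],"twist":-5},{"grip":1,"delta_pos":[0.015,-0.038,0],"twist":-5}]'

```text
clock: 0.98
position: [0.3216, 0.2278, 0.3265]
ee_rot: [0.605, 0.368, 0.604, -0.367]
contact_force: [0.8, 0.3, -0.3]
width: 0.0851
```

Emit:
step_arm --increments '[{"grip":1,"delta_pos":[0.015,-0.038,0],"twist":-5},{"grip":1,"delta_pos":[0.015,-0.038,0],"twist":0},{"grip":1,"delta_pos":[0.015,-0.038,0],"twist":0},{"grip":1,"delta_pos":[0.01,-0.038,0],"twist":0},{"grip":1,"delta_pos":[0.01,-0.038,0],"twist":0},{"grip":1,"delta_pos":[0.01,-0.038,0],"twist":0},{"grip":1,"delta_pos":[0.01,-0.038,0],"twist":0},{"grip":1,"delta_pos":[0.01,-0.038,0],"twist":0},{"grip":1,"delta_pos":[0.0,-0.038,0],"twist":0},{"grip":1,"delta_pos":[0.0,0,0],"twist":0}]'

```text
clock: 1.82
position: [0.4166, -0.1194, 0.3249]
ee_rot: [0.587, 0.393, 0.586, -0.396]
contact_force: [0.2, -0.2, 0.2]
width: 0.0855
```

Run:
```python
from h import *
state(); c=Cam("wrist"); c.save("w1.png"); print(c.o,c.Rw[:,2],c.K[0,0])
```

```text
t 1.82 pos [ 0.4166 -0.1194  0.3249] jaw 22.14 toolx [-0.002 -0.004 -1.   ] F [ 0.2 -0.2  0.2] w 0.0855 q [-0.44  0.01  1.52 -0.    1.61 -0.82]
[ 0.39181696 -0.05552549  0.50024612] [ 0.10039927 -0.25604933 -0.96143576] 414.8995970545864
```

View pics/w1.png

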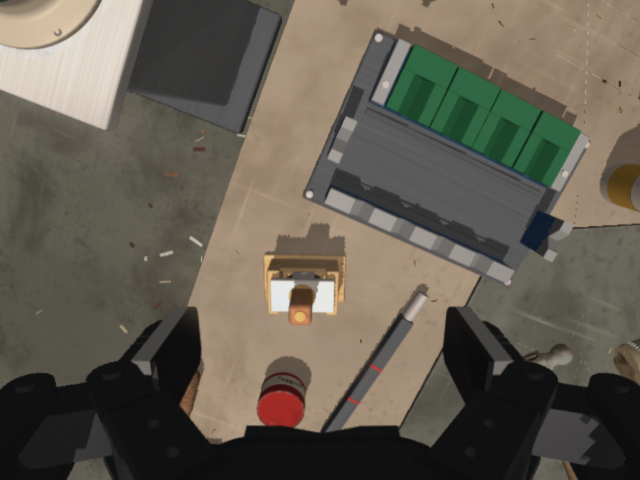

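The wrist picture shows the base-plate screws at (378,38), (309,195), (508,283), the roller's shoulder plate at (271–337, 278–313), and the handle top at about (300,318).

Run:
```python
from h import *
c=Cam("wrist"); g=cv2.cvtColor(c.img,cv2.COLOR_BGR2GRAY)
pts=[]
for u,v in[(378,38),(309,195),(508,283)]:
    r=g[v-7:v+8,u-7:u+8].astype(float); w=np.clip(r-r.max()+45,0,None); yy,xx=np.mgrid[-7:8,-7:8]; pts.append((u+(w*xx).sum()/w.sum(),v+(w*yy).sum()/w.sum()))
W=c.w(pts,.011); print(np.round(pts,1).tolist(),np.round(W,4).tolist()); d=[W[0]-W[1],W[2]-W[1]]
print("y-axis len/ang",np.linalg.norm(d[0]),np.degrees(np.arctan2(d[0][1],d[0][0]))-90,"x len/ang",np.linalg.norm(d[1]),np.degrees(np.arctan2(d[1][1],d[1][0])),"ctr",(W[0]+W[2])/2)
# green pads outline, end blocks, rail
m=mask(c.img,(50,80,30),(85,255,255))
for b in blobs(m,300): print("green",np.round(b[0]),b[1][4],np.round(c.w(cv2.boxPoints(b[2]),.05),4)[:,:2].tolist())
# shoulder plate
m=mask(c.img,(0,0,200),(180,40,255))
for b in blobs(m[230:340,240:370],150): 
    bx=cv2.boxPoints(b[2])+[240,230]; print("white",b[1],np.round(c.w(bx,.062),4)[:,:2].tolist())
cv2.imwrite("pics/w2.png",cv2.resize(c.img[235:345,245:365],None,fx=5,fy=5,interpolation=cv2.INTER_CUBIC))
```

```text
[[376.8, 42.2], [307.6, 198.3], [505.0, 281.8]] [[0.4129, 0.0524, 0.011], [0.4072, -0.1384, 0.011], [0.6808, -0.1422, 0.011]]
y-axis len/ang 0.1907913530191299 -1.71806133422362 x len/ang 0.27364980365127023 -0.8128023530976893 ctr [ 0.54682856 -0.04494021  0.011     ]
green [479. 121.] 12328 [[0.4427, -0.0151], [0.4469, 0.052], [0.6519, 0.0491], [0.6532, -0.023]]
white [ 29  55  24  30 572] [[0.4016, -0.2383], [0.4258, -0.2283], [0.4388, -0.262], [0.4141, -0.2722]]
white [ 71  56  22  30 539] [[0.4593, -0.2549], [0.447, -0.2198], [0.4686, -0.2122], [0.4815, -0.2471]]
```

View pics/w2.png

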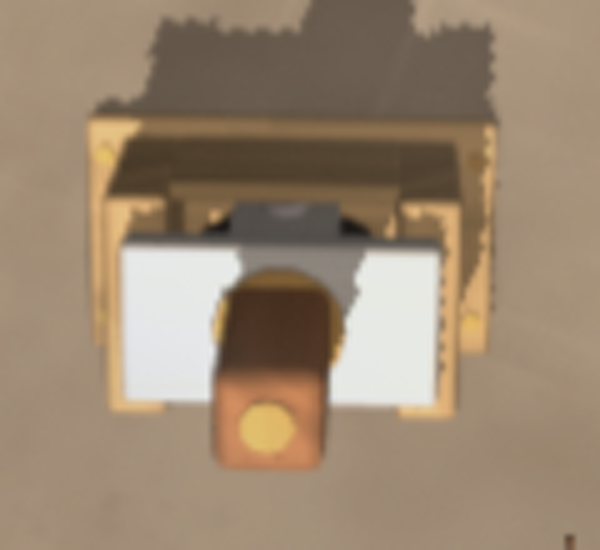

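Run:
```python
from h import *
c=Cam("wrist")
b=np.array([[122,243],[440,248],[437,406],[122,403]])/5+[245,235]
W=c.w(b,.062);print(np.round(W,4)[:,:2].tolist(),"ctr",W.mean(0),[np.linalg.norm(W[i]-W[i-1]).round(4) for i in range(4)],"yaw",np.degrees(np.arctan2(*(W[1]-W[0])[1::-1])),np.degrees(np.arctan2(*(W[2]-W[3])[1::-1])))
print("handle top",c.w([[298.4,320.6]],.112))
W=c.w([[378,38],[309,195],[508,282.5],[586,145]],.011);print(np.round(W,4)[:,:2].tolist())
# candidate cradle pose -> project known features and print for check
for (x,y,a) in [(.5475,-.0705,np.radians(-1.5))]:
    Rz=np.array([[np.cos(a),-np.sin(a),0],[np.sin(a),np.cos(a),0],[0,0,1]])
    F=np.array([[-.120,.05,.045],[-.120,.118,.045],[.12,.05,.045],[.12,.118,.045],[-.145,-.078,.01],[-.145,.128,.01],[.145,-.078,.01],[-.12,-.071,.045],[-.12,-.053,.045],[.12,-.071,.045],[.12,-.053,.045],[-.138,-.023,.072],[-.138,.023,.072]])
    px=c.p(F@Rz.T+[x,y,0]); im=c.img.copy()
    for p in px: cv2.circle(im,tuple(int(round(v*8)) for v in p),16,(0,0,255),-1,shift=3)
    cv2.imwrite("pics/w3.png",cv2.resize(im[10:300,290:610],None,fx=2.4,fy=2.05,interpolation=cv2.INTER_CUBIC))
```

```text
[[0.4016, -0.234], [0.4688, -0.2076], [0.4834, -0.2442], [0.4155, -0.2715]] ctr [ 0.44230559 -0.2393286   0.062     ] [np.float64(0.0399), np.float64(0.0721), np.float64(0.0394), np.float64(0.0732)] yaw 21.4783998913617 21.89120415139523
handle top [[ 0.44233575 -0.24015696  0.112     ]]
[[0.4118, 0.0595], [0.4071, -0.1315], [0.6851, -0.1384], [0.6895, 0.0522]]
```

View pics/w3.png

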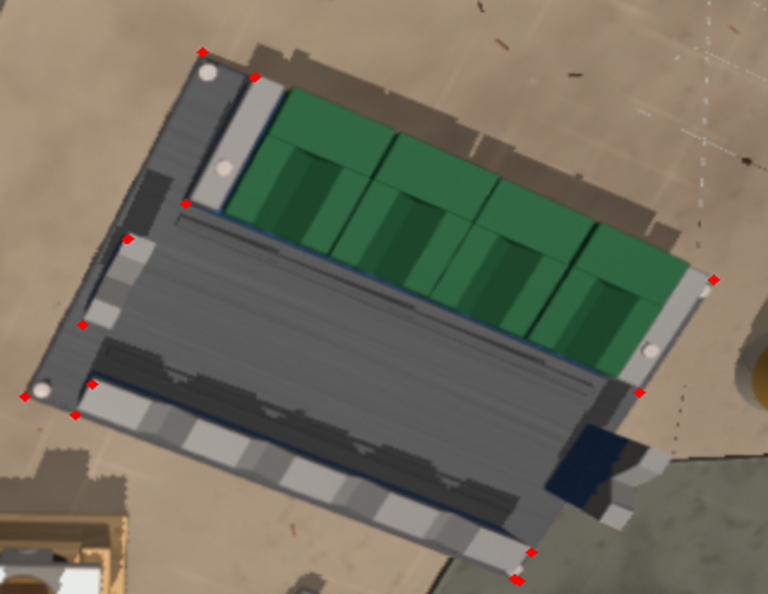

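Emit:
step_arm --increments '[{"grip":1,"delta_pos":[0.013,-0.04,0],"twist":-0.5},{"grip":1,"delta_pos":[0.0127,-0.04,0],"twist":0},{"grip":1,"delta_pos":[0,-0.04,-0.02],"twist":0},{"grip":1,"delta_pos":[0,0,-0.04],"twist":0},{"grip":1,"delta_pos":[0,0,-0.04],"twist":0},{"grip":1,"delta_pos":[0,0,-0.04],"twist":0},{"grip":1,"delta_pos":[0,0,-0.02],"twist":0},{"grip":1,"delta_pos":[0,0,0],"twist":0}]'

```text
clock: 2.63
position: [0.4387, -0.2247, 0.1626]
ee_rot: [0.583, 0.395, 0.591, -0.394]
contact_force: [-1.3, 0.3, 1.2]
width: 0.0855
```

Run:
```python
from h import *
state(); c=Cam("wrist"); c.save("w4.png"); print(c.p([[.4423,-.2395,.112],[.4423,-.2395,.062]]))
m=mask(c.img,(5,90,120),(25,255,255))
for b in blobs(m,300): print(np.round(b[0]),b[1],np.round(b[2][2]))
```

```text
t 2.63 pos [ 0.4387 -0.2247  0.1626] jaw 22.24 toolx [-0.009  0.007 -1.   ] F [-1.3  0.3  1.2] w 0.0855 q [-0.62  0.18  1.72  0.    1.25 -1.  ]
[[317.31168322 273.43328859]
 [318.44908586 249.12742147]]
[266. 230.] [ 255  195   57   89 1061] 90.0
[369. 236.] [ 326  197   56   89 1023] 89.0
[314. 277.] [ 295  260   39   35 1279] 90.0
```

View pics/w4.png

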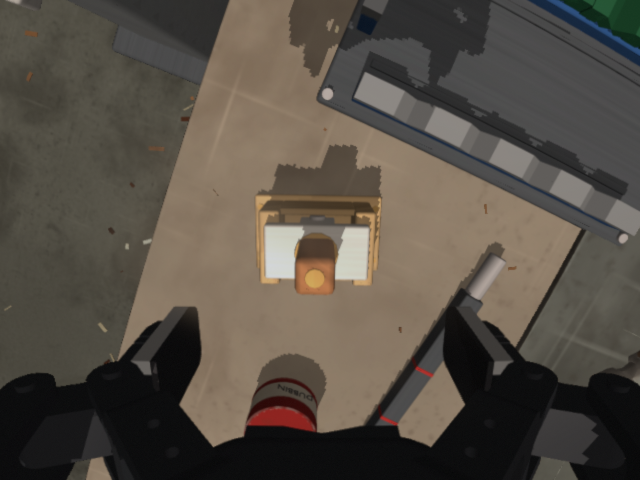

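The handle top is at (314,277), close to the predicted (317,273). I'll let the arm settle and re-measure.

Emit:
step_arm --increments '[{"grip":1,"delta_pos":[0,0,0],"twist":0},{"grip":1,"delta_pos":[0,0,0],"twist":0},{"grip":1,"delta_pos":[0,0,0],"twist":0}]'

```text
clock: 2.93
position: [0.4434, -0.2296, 0.1695]
ee_rot: [0.588, 0.395, 0.585, -0.395]
contact_force: [0.0, -0.2, -0.5]
width: 0.0852
```

Run:
```python
from h import *
state(); c=Cam("wrist"); print(c.p([[.4423,-.2395,.112]]))
m=mask(c.img,(5,90,120),(25,255,255))
for b in blobs(m,300): print(np.round(b[0]),b[1])
m=mask(c.img,(18,110,170),(28,255,255))
for b in blobs(m,60): print("dot",b[0],b[1],c.w(b[0],.112))
m=mask(c.img,(0,0,200),(180,40,255))
for b in blobs(m[150:340,200:420],150): print("white",b[1])
```

```text
t 2.93 pos [ 0.4434 -0.2296  0.1695] jaw 22.15 toolx [ 0.004 -0.003 -1.   ] F [ 0.  -0.2 -0.5] w 0.0852 q [-0.62  0.18  1.71  0.    1.25 -1.  ]
[[312.53459247 258.24240101]]
[262. 218.] [ 251  183   56   88 1029]
[364. 224.] [321 186  55  86 969]
[309. 262.] [ 283  245   46   35 1273]
dot [307.05223881 264.8880597 ] [301 257  15  15 134] [[ 0.44082609 -0.24458499  0.112     ]]
white [  62   65   36   49 1432]
white [ 131   66   31   50 1305]
```

Emit:
step_arm --increments '[{"grip":1,"delta_pos":[-0.002,-0.0145,-0.02],"twist":-0.5},{"grip":1,"delta_pos":[0,0,0],"twist":0},{"grip":1,"delta_pos":[0,0,0],"twist":0}]'

```text
clock: 3.23
position: [0.4396, -0.2437, 0.1475]
ee_rot: [0.584, 0.398, 0.585, -0.398]
contact_force: [-0.6, 0.0, 0.4]
width: 0.0855
```

Run:
```python
from h import *
state(); c=Cam("wrist")
m=mask(c.img,(18,110,170),(28,255,255))
for b in blobs(m,60): print("dot",b[0],b[1],c.w(b[0],.112))
m=mask(c.img,(0,0,200),(180,40,255))
for b in blobs(m[150:340,200:420],150): x=cv2.boxPoints(b[2])+[200,150]; print("white",b[1],np.round(c.w(x,.062),4)[:,:2].tolist())
```

```text
t 3.23 pos [ 0.4396 -0.2437  0.1475] jaw 21.54 toolx [-0.     0.001 -1.   ] F [-0.6  0.   0.4] w 0.0855 q [-0.64  0.2   1.73  0.    1.21 -1.02]
dot [320.95       260.53333333] [317 256   9  10  60] [[ 0.44070449 -0.2460462   0.112     ]]
white [  71   55   40   54 1429] [[0.4117, -0.2727], [0.4052, -0.2339], [0.4271, -0.2297], [0.4345, -0.2684]]
white [ 148   56   32   53 1470] [[0.4624, -0.2535], [0.4504, -0.2197], [0.4681, -0.2137], [0.4808, -0.2474]]
```

Emit:
step_arm --increments '[{"grip":1,"delta_pos":[0.001,0,-0.03],"twist":0},{"grip":1,"delta_pos":[0,0,-0.03],"twist":0},{"grip":1,"delta_pos":[0,0,-0.017],"twist":0},{"grip":1,"delta_pos":[0,0,0],"twist":0},{"grip":0,"delta_pos":[0,0,0],"twist":0},{"grip":0,"delta_pos":[0,0,0],"twist":0},{"grip":0,"delta_pos":[0,0,0],"twist":0},{"grip":0,"delta_pos":[0,0,0],"twist":0},{"grip":0,"delta_pos":[0,0,0],"twist":0},{"grip":0,"delta_pos":[0,0,0],"twist":0}]' --force 90

```text
clock: 4.12
position: [0.4416, -0.2441, 0.0718]
ee_rot: [0.586, 0.398, 0.584, -0.397]
contact_force: [0.3, 1.2, 6.2]
width: 0.0208
```

Emit:
step_arm --increments '[{"grip":0,"delta_pos":[0,0,0],"twist":0},{"grip":0,"delta_pos":[0,0,0],"twist":0},{"grip":0,"delta_pos":[0,0,0],"twist":0},{"grip":0,"delta_pos":[0,0,0],"twist":0}]'

```text
clock: 4.45
position: [0.4416, -0.2441, 0.0718]
ee_rot: [0.586, 0.398, 0.584, -0.397]
contact_force: [0.3, 1.4, 6.3]
width: 0.0207
```

Emit:
step_arm --increments '[{"grip":0,"delta_pos":[0,0,0.01],"twist":0},{"grip":0,"delta_pos":[0,0,0.025],"twist":0},{"grip":0,"delta_pos":[0,0,0.035],"twist":0},{"grip":0,"delta_pos":[0,0,0.035],"twist":0},{"grip":0,"delta_pos":[0,0.015,0.025],"twist":-2},{"grip":0,"delta_pos":[0,0.03,0],"twist":-3.5},{"grip":0,"delta_pos":[0,0.035,0],"twist":-3.5},{"grip":0,"delta_pos":[0,0.035,0],"twist":-3.5},{"grip":0,"delta_pos":[0,0.035,0],"twist":-3.5},{"grip":0,"delta_pos":[0,0.035,0],"twist":-3.5}]'

```text
clock: 5.28
position: [0.4398, -0.057, 0.2004]
ee_rot: [0.508, 0.492, 0.508, -0.492]
contact_force: [1.0, 0.3, -3.7]
width: 0.0205
```

Emit:
step_arm --increments '[{"grip":0,"delta_pos":[0,0.035,0],"twist":-3.5},{"grip":0,"delta_pos":[0,0.035,0],"twist":0},{"grip":0,"delta_pos":[0,0.026,0],"twist":0},{"grip":0,"delta_pos":[0,0,-0.02],"twist":0},{"grip":0,"delta_pos":[0,0,0],"twist":0},{"grip":0,"delta_pos":[0,0,0],"twist":0},{"grip":0,"delta_pos":[0,0,0],"twist":0}]'

```text
clock: 5.87
position: [0.4408, 0.0368, 0.1806]
ee_rot: [-0.494, -0.506, -0.494, 0.506]
contact_force: [0.0, -0.6, -3.8]
width: 0.0203
```

Run:
```python
from h import *
s=state(); c=Cam("wrist")
im=c.img.copy(); c.save("w5raw.png")
x,y,a=.5475,-.0705,np.radians(-1.5)
Rz=np.array([[np.cos(a),-np.sin(a),0],[np.sin(a),np.cos(a),0],[0,0,1]])
F=np.array([[-.12,.05,.045],[-.12,.118,.045],[-.1055,.05,.045],[-.1055,.118,.045],[.12,.05,.045],[.12,.118,.045],[.1055,.05,.045],[.1055,.118,.045],[-.12,-.071,.045],[-.12,-.053,.045],[.12,-.071,.045],[.12,-.053,.045]])
for p in c.p(F@Rz.T+[x,y,0]): cv2.circle(im,tuple(int(round(v*8)) for v in p),16,(0,0,255),-1,shift=3)
cv2.imwrite("pics/w5.png",im)
```

```text
t 5.87 pos [0.4408 0.0368 0.1806] jaw -1.44 toolx [-0. -0. -1.] F [ 0.  -0.6 -3.8] w 0.0203 q [-0.07  0.08  1.79 -0.    1.27 -0.05]
```

View pics/w5.png

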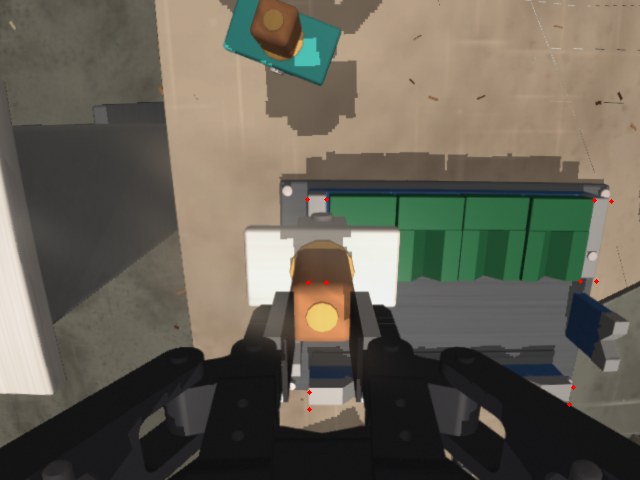

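Run:
```python
from h import *
s=state(); c=Cam("wrist"); g=cv2.cvtColor(c.img,cv2.COLOR_BGR2GRAY)
m=mask(c.img,(18,110,150),(28,255,255))
for b in blobs(m[250:350,280:360],60): print("dot",b[0]+[280,250],b[1],c.w(b[0]+[280,250],.2208))
m=mask(c.img,(0,0,185),(180,50,255))
for b in blobs(m[215:315,240:405],400): x=b[1]; print("plate",x[:5],np.round(c.w([[x[0]+240,x[1]+215],[x[0]+x[2]+240,x[1]+x[3]+215]],.1708),4)[:,:2].tolist())
# block: vertical profile through near block column, and far block
for u in(314,318,598): print(u,g[184:215,u].tolist())
print("h",g[205,295:335].tolist()); print("h far",g[230,580:615].tolist())
print("rail v",g[375:415,330].tolist())
for u,v in((318,194),(600,194)): print(c.w([[u,v]],.045))
for u,v in((288,190),(605,194)): print("screw",c.w([[u,v]],.011))
```

```text
t 5.92 pos [0.4412 0.0366 0.1809] jaw -1.47 toolx [ 0.001 -0.    -1.   ] F [ 0.1 -0.1 -3.2] w 0.0204 q [-0.07  0.08  1.79 -0.    1.27 -0.05]
dot [321.81294964 317.05035971] [ 26  53  32  29 695] [[0.44213876 0.03802817 0.2208    ]]
plate [   5   16   48   76 2979] [[0.4071, 0.058], [0.4276, 0.0192]]
plate [ 102   16   58   76 3199] [[0.452, 0.0568], [0.4799, 0.0177]]
314 [59, 59, 58, 55, 46, 43, 51, 59, 61, 65, 90, 130, 159, 172, 173, 174, 174, 174, 174, 175, 175, 174, 174, 175, 175, 175, 175, 174, 151, 109, 86]
318 [59, 59, 59, 55, 45, 41, 50, 59, 61, 64, 90, 130, 161, 173, 175, 175, 175, 175, 176, 175, 176, 176, 176, 176, 176, 177, 176, 165, 127, 86, 82]
598 [58, 71, 82, 90, 83, 62, 58, 60, 60, 61, 65, 63, 64, 93, 128, 153, 156, 156, 156, 157, 156, 156, 156, 156, 157, 157, 157, 157, 158, 157, 157]
h [105, 105, 105, 104, 104, 104, 104, 104, 104, 101, 78, 72, 119, 160, 172, 173, 173, 174, 174, 174, 175, 175, 176, 176, 176, 177, 177, 178, 179, 154, 107, 70, 61, 49, 77, 98, 102, 101, 101, 101]
h far [68, 67, 67, 67, 64, 65, 66, 80, 127, 154, 158, 157, 157, 157, 157, 157, 157, 156, 156, 156, 156, 152, 147, 150, 150, 151, 150, 152, 152, 152, 152, 153, 152, 152, 152]
rail v [39, 39, 40, 55, 61, 61, 61, 60, 61, 60, 61, 73, 136, 196, 203, 203, 202, 202, 202, 202, 202, 201, 201, 201, 201, 201, 200, 200, 198, 182, 164, 159, 159, 159, 159, 160, 160, 159, 159, 160]
[[0.43977922 0.05365689 0.045     ]]
[[0.66143677 0.04936131 0.045     ]]
screw [[0.4143199  0.05212136 0.011     ]]
screw [[0.68995047 0.04324844 0.011     ]]
```

Emit:
step_arm --increments '[{"grip":0,"delta_pos":[-0.005,0.0026,-0.02],"twist":0},{"grip":0,"delta_pos":[0,0,-0.025],"twist":0},{"grip":0,"delta_pos":[0,0,-0.015],"twist":0},{"grip":0,"delta_pos":[0,0,-0.01],"twist":0},{"grip":0,"delta_pos":[0,0,0],"twist":0},{"grip":0,"delta_pos":[0,0,0],"twist":0}]' --force 110

```text
clock: 6.47
position: [0.4361, 0.0393, 0.1105]
ee_rot: [0.494, 0.506, 0.493, -0.506]
contact_force: [0.5, -0.8, -2.9]
width: 0.0194
```

Emit:
step_arm --increments '[{"grip":0,"delta_pos":[0.005,0,0],"twist":0},{"grip":0,"delta_pos":[0.005,0,0],"twist":0},{"grip":0,"delta_pos":[0.005,0,0],"twist":0},{"grip":0,"delta_pos":[0.005,0,0],"twist":0}]'

```text
clock: 6.8
position: [0.4589, 0.0395, 0.1121]
ee_rot: [0.495, 0.507, 0.492, -0.505]
contact_force: [-0.4, -1.3, 6.0]
width: 0.0193
```

Emit:
step_arm --increments '[{"grip":0,"delta_pos":[0.006,-0.0002,-0.001],"twist":0},{"grip":0,"delta_pos":[0.006,-0.0002,-0.001],"twist":0},{"grip":0,"delta_pos":[0.006,-0.0002,0],"twist":0},{"grip":0,"delta_pos":[0.006,-0.0002,0],"twist":0},{"grip":0,"delta_pos":[0.006,-0.0002,0],"twist":0},{"grip":0,"delta_pos":[0.006,-0.0002,0],"twist":0},{"grip":0,"delta_pos":[0.006,-0.0002,0],"twist":0}]'

```text
clock: 7.38
position: [0.4984, 0.0384, 0.1099]
ee_rot: [-0.494, -0.506, -0.494, 0.506]
contact_force: [-1.1, 0.1, 7.8]
width: 0.0194
```

Emit:
step_arm --increments '[{"grip":0,"delta_pos":[0.006,-0.0002,0],"twist":0},{"grip":0,"delta_pos":[0.006,-0.0002,0],"twist":0},{"grip":0,"delta_pos":[0.006,-0.0002,0],"twist":0},{"grip":0,"delta_pos":[0.006,-0.0002,0],"twist":0},{"grip":0,"delta_pos":[0.006,-0.0002,0],"twist":0},{"grip":0,"delta_pos":[0.006,-0.0002,0],"twist":0}]'

```text
clock: 7.88
position: [0.5365, 0.0372, 0.1099]
ee_rot: [0.495, 0.507, 0.493, -0.505]
contact_force: [-1.2, -0.2, 6.1]
width: 0.0195
```

Emit:
step_arm --increments '[{"grip":0,"delta_pos":[0.006,-0.0002,0],"twist":0},{"grip":0,"delta_pos":[0.006,-0.0002,0],"twist":0},{"grip":0,"delta_pos":[0.006,-0.0002,0],"twist":0},{"grip":0,"delta_pos":[0.006,-0.0002,0],"twist":0},{"grip":0,"delta_pos":[0.006,-0.0002,0],"twist":0},{"grip":0,"delta_pos":[0.006,-0.0002,0],"twist":0},{"grip":0,"delta_pos":[0.006,-0.0002,0],"twist":0}]'

```text
clock: 8.47
position: [0.5785, 0.0359, 0.11]
ee_rot: [0.495, 0.507, 0.493, -0.505]
contact_force: [-1.4, -0.7, 6.3]
width: 0.0192
```

Emit:
step_arm --increments '[{"grip":0,"delta_pos":[0.006,-0.0002,0],"twist":0},{"grip":0,"delta_pos":[0.006,-0.0002,0],"twist":0},{"grip":0,"delta_pos":[0.006,-0.0002,0],"twist":0},{"grip":0,"delta_pos":[0.006,-0.0002,0],"twist":0},{"grip":0,"delta_pos":[0.006,-0.0002,0],"twist":0},{"grip":0,"delta_pos":[0.006,-0.0002,0],"twist":0},{"grip":0,"delta_pos":[0.006,-0.0002,0],"twist":0}]'

```text
clock: 9.05
position: [0.6204, 0.0345, 0.1101]
ee_rot: [0.495, 0.507, 0.493, -0.505]
contact_force: [-0.3, 0.1, 5.4]
width: 0.0193
```

Emit:
step_arm --increments '[{"grip":0,"delta_pos":[0.006,-0.0002,0],"twist":0},{"grip":0,"delta_pos":[0.006,-0.0002,0],"twist":0},{"grip":0,"delta_pos":[0.006,-0.0002,0],"twist":0},{"grip":0,"delta_pos":[0.006,-0.0002,0],"twist":0},{"grip":0,"delta_pos":[0,0,0],"twist":0}]'

```text
clock: 9.47
position: [0.6458, 0.0337, 0.1101]
ee_rot: [0.496, 0.508, 0.492, -0.504]
contact_force: [0.7, -0.2, 5.3]
width: 0.0198
```

Emit:
step_arm --increments '[{"grip":0,"delta_pos":[0,0,-0.003],"twist":0},{"grip":0,"delta_pos":[0,0,-0.002],"twist":0},{"grip":0,"delta_pos":[0,0,-0.001],"twist":0},{"grip":0,"delta_pos":[0,0,0],"twist":0},{"grip":0,"delta_pos":[0,0,0],"twist":0}]'

```text
clock: 9.88
position: [0.6462, 0.0337, 0.1063]
ee_rot: [0.496, 0.508, 0.491, -0.504]
contact_force: [-0.8, -0.6, 12.2]
width: 0.0193
```

Emit:
step_arm --increments '[{"grip":0,"delta_pos":[0.005,-0.0001,0],"twist":0},{"grip":0,"delta_pos":[0.005,-0.0001,0],"twist":0},{"grip":0,"delta_pos":[0,0,0],"twist":0}]'

```text
clock: 10.13
position: [0.657, 0.0333, 0.1067]
ee_rot: [0.497, 0.509, 0.491, -0.503]
contact_force: [0.6, 0.0, 12.3]
width: 0.0195
```

Emit:
step_arm --increments '[{"grip":0,"delta_pos":[-0.005,0.0001,0],"twist":0},{"grip":0,"delta_pos":[-0.005,0.0001,0],"twist":0},{"grip":0,"delta_pos":[-0.005,0.0002,0],"twist":0},{"grip":0,"delta_pos":[-0.005,0.0001,0],"twist":0},{"grip":0,"delta_pos":[-0.005,0.0001,0],"twist":0},{"grip":0,"delta_pos":[-0.005,0.0002,0],"twist":0},{"grip":0,"delta_pos":[-0.005,0.0001,0],"twist":0},{"grip":0,"delta_pos":[-0.005,0.0001,0],"twist":0}]'

```text
clock: 10.8
position: [0.6165, 0.0345, 0.1063]
ee_rot: [0.497, 0.509, 0.491, -0.503]
contact_force: [1.2, 0.4, 13.0]
width: 0.0195
```

Emit:
step_arm --increments '[{"grip":0,"delta_pos":[-0.006,0.0002,-0.001],"twist":0},{"grip":0,"delta_pos":[-0.006,0.0002,-0.001],"twist":0},{"grip":0,"delta_pos":[-0.006,0.0001,0],"twist":0},{"grip":0,"delta_pos":[-0.006,0.0002,0],"twist":0},{"grip":0,"delta_pos":[-0.006,0.0002,0],"twist":0},{"grip":0,"delta_pos":[-0.006,0.0001,0],"twist":0},{"grip":0,"delta_pos":[-0.006,0.0002,0],"twist":0},{"grip":0,"delta_pos":[-0.006,0.0002,0],"twist":0},{"grip":0,"delta_pos":[-0.006,0.0002,0],"twist":0}]'

```text
clock: 11.55
position: [0.5648, 0.0359, 0.106]
ee_rot: [0.498, 0.51, 0.49, -0.502]
contact_force: [0.3, 1.1, 20.3]
width: 0.0196
```

Emit:
step_arm --increments '[{"grip":0,"delta_pos":[-0.006,0.0002,0],"twist":0},{"grip":0,"delta_pos":[-0.006,0.0002,0],"twist":0},{"grip":0,"delta_pos":[-0.006,0.0001,0],"twist":0},{"grip":0,"delta_pos":[-0.006,0.0002,0],"twist":0},{"grip":0,"delta_pos":[-0.006,0.0002,0],"twist":0},{"grip":0,"delta_pos":[-0.006,0.0001,0],"twist":0},{"grip":0,"delta_pos":[-0.006,0.0002,0],"twist":0},{"grip":0,"delta_pos":[-0.006,0.0002,0],"twist":0},{"grip":0,"delta_pos":[-0.006,0.0002,0],"twist":0}]'

```text
clock: 12.3
position: [0.5114, 0.0375, 0.106]
ee_rot: [0.498, 0.51, 0.489, -0.502]
contact_force: [1.6, 0.1, 22.4]
width: 0.0199
```

Emit:
step_arm --increments '[{"grip":0,"delta_pos":[-0.006,0.0002,0],"twist":0},{"grip":0,"delta_pos":[-0.006,0.0002,0],"twist":0},{"grip":0,"delta_pos":[-0.006,0.0001,0],"twist":0},{"grip":0,"delta_pos":[-0.006,0.0002,0],"twist":0},{"grip":0,"delta_pos":[-0.006,0.0002,0],"twist":0},{"grip":0,"delta_pos":[-0.006,0.0001,0],"twist":0},{"grip":0,"delta_pos":[-0.006,0.0002,0],"twist":0},{"grip":0,"delta_pos":[-0.006,0.0002,0],"twist":0},{"grip":0,"delta_pos":[-0.006,0.0002,0],"twist":0}]'

```text
clock: 13.05
position: [0.458, 0.039, 0.1059]
ee_rot: [0.498, 0.51, 0.489, -0.502]
contact_force: [0.8, 0.8, 23.0]
width: 0.0197
```

Emit:
step_arm --increments '[{"grip":0,"delta_pos":[-0.006,0.0002,0],"twist":0},{"grip":0,"delta_pos":[-0.006,0.0002,0],"twist":0},{"grip":0,"delta_pos":[-0.006,0.0002,0],"twist":0},{"grip":0,"delta_pos":[0,0,0],"twist":0},{"grip":0,"delta_pos":[0,0,0],"twist":0}]'

```text
clock: 13.47
position: [0.44, 0.0395, 0.1064]
ee_rot: [0.499, 0.51, 0.489, -0.502]
contact_force: [-0.1, -0.5, 28.0]
width: 0.0197
```

Emit:
step_arm --increments '[{"grip":0,"delta_pos":[0.007,-0.0002,-0.0005],"twist":0},{"grip":0,"delta_pos":[0.007,-0.0002,0],"twist":0},{"grip":0,"delta_pos":[0.007,-0.0002,0],"twist":0},{"grip":0,"delta_pos":[0.007,-0.0002,0],"twist":0},{"grip":0,"delta_pos":[0.007,-0.0002,0],"twist":0},{"grip":0,"delta_pos":[0.007,-0.0002,0],"twist":0},{"grip":0,"delta_pos":[0.007,-0.0002,0],"twist":0},{"grip":0,"delta_pos":[0.007,-0.0002,0],"twist":0}]'

```text
clock: 14.13
position: [0.4946, 0.0381, 0.1058]
ee_rot: [0.498, 0.509, 0.49, -0.503]
contact_force: [-3.5, -0.0, 31.7]
width: 0.0194
```

Emit:
step_arm --increments '[{"grip":0,"delta_pos":[0.007,-0.0002,0],"twist":0},{"grip":0,"delta_pos":[0.007,-0.0002,0],"twist":0},{"grip":0,"delta_pos":[0.007,-0.0002,0],"twist":0},{"grip":0,"delta_pos":[0.007,-0.0002,0],"twist":0},{"grip":0,"delta_pos":[0.007,-0.0002,0],"twist":0},{"grip":0,"delta_pos":[0.007,-0.0002,0],"twist":0},{"grip":0,"delta_pos":[0.007,-0.0002,0],"twist":0},{"grip":0,"delta_pos":[0.007,-0.0002,0],"twist":0}]'

```text
clock: 14.8
position: [0.5501, 0.0365, 0.106]
ee_rot: [0.497, 0.509, 0.49, -0.503]
contact_force: [-1.6, -0.1, 25.3]
width: 0.0195
```

Emit:
step_arm --increments '[{"grip":0,"delta_pos":[0.007,-0.0002,0],"twist":0},{"grip":0,"delta_pos":[0.007,-0.0002,0],"twist":0},{"grip":0,"delta_pos":[0.007,-0.0002,0],"twist":0},{"grip":0,"delta_pos":[0.007,-0.0002,0],"twist":0},{"grip":0,"delta_pos":[0.007,-0.0002,0],"twist":0},{"grip":0,"delta_pos":[0.007,-0.0002,0],"twist":0},{"grip":0,"delta_pos":[0.007,-0.0002,0],"twist":0}]'

```text
clock: 15.38
position: [0.5988, 0.0351, 0.106]
ee_rot: [0.497, 0.509, 0.49, -0.503]
contact_force: [-2.2, -0.5, 25.3]
width: 0.0197
```

Emit:
step_arm --increments '[{"grip":0,"delta_pos":[0.007,-0.0002,0],"twist":0},{"grip":0,"delta_pos":[0.007,-0.0002,0],"twist":0},{"grip":0,"delta_pos":[0.007,-0.0002,0],"twist":0},{"grip":0,"delta_pos":[0.007,-0.0002,0],"twist":0},{"grip":0,"delta_pos":[0.007,-0.0002,0],"twist":0},{"grip":0,"delta_pos":[0.007,-0.0002,0],"twist":0},{"grip":0,"delta_pos":[0.007,-0.0002,0],"twist":0},{"grip":0,"delta_pos":[0.004,-0.0002,0],"twist":0},{"grip":0,"delta_pos":[0,0,0],"twist":0}]'

```text
clock: 16.13
position: [0.6523, 0.0334, 0.1062]
ee_rot: [0.498, 0.509, 0.49, -0.503]
contact_force: [-1.4, -0.6, 20.9]
width: 0.0193
```

Emit:
step_arm --increments '[{"grip":0,"delta_pos":[0,0,0.02],"twist":0},{"grip":0,"delta_pos":[0,0,0.04],"twist":0},{"grip":0,"delta_pos":[0,0,0.037],"twist":0},{"grip":0,"delta_pos":[-0.021,-0.0278,0],"twist":2.3},{"grip":0,"delta_pos":[-0.021,-0.0278,0],"twist":2.3},{"grip":0,"delta_pos":[-0.021,-0.0278,0],"twist":2.3},{"grip":0,"delta_pos":[-0.021,-0.0278,0],"twist":2.3},{"grip":0,"delta_pos":[-0.021,-0.0278,0],"twist":2.3},{"grip":0,"delta_pos":[-0.021,-0.0278,0],"twist":2.3},{"grip":0,"delta_pos":[-0.021,-0.0278,0],"twist":2.3}]'

```text
clock: 16.97
position: [0.4981, -0.1618, 0.1962]
ee_rot: [0.56, 0.431, 0.56, -0.431]
contact_force: [0.7, 0.1, -4.7]
width: 0.0194
```

Emit:
step_arm --increments '[{"grip":0,"delta_pos":[-0.021,-0.0278,0],"twist":2.3},{"grip":0,"delta_pos":[-0.021,-0.0278,0],"twist":2.3},{"grip":0,"delta_pos":[-0.021,-0.0278,0],"twist":2.3},{"grip":0,"delta_pos":[0,0,0],"twist":0},{"grip":0,"delta_pos":[0,0,0],"twist":0},{"grip":0,"delta_pos":[0,0,0],"twist":0}]'

```text
clock: 17.47
position: [0.4362, -0.2441, 0.1964]
ee_rot: [0.584, 0.398, 0.585, -0.397]
contact_force: [-0.2, 1.0, -4.7]
width: 0.0193
```

Run:
```python
from h import *
s=state(); c=Cam("wrist"); c.save("w6.png")
m=mask(c.img,(18,110,150),(28,255,255))
for b in blobs(m[250:350,280:360],60): print("dot",b[0]+[280,250],c.w(b[0]+[280,250],s["position"][2]+.0402))
```

```text
t 17.47 pos [ 0.4362 -0.2441  0.1964] jaw 21.52 toolx [ 0.001  0.001 -1.   ] F [-0.2  1.  -4.7] w 0.0193 q [-0.65  0.16  1.66  0.    1.32 -1.03]
dot [320.63464837 317.0754717 ] [[ 0.43587915 -0.24289235  0.23661447]]
```

View pics/w6.png

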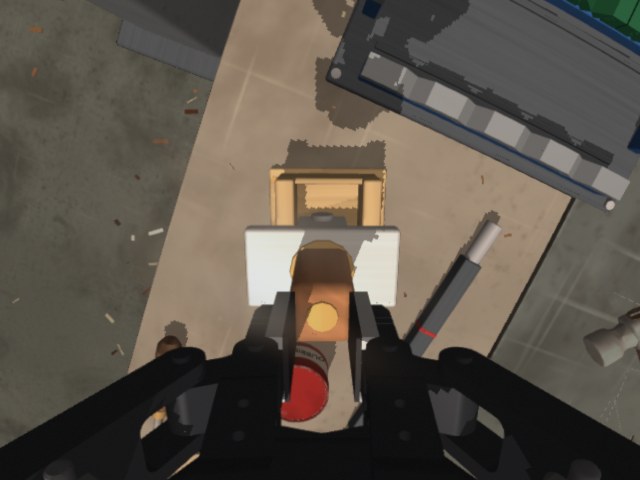

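Emit:
step_arm --increments '[{"grip":0,"delta_pos":[0.0054,0,-0.02],"twist":0},{"grip":0,"delta_pos":[0,0,-0.035],"twist":0},{"grip":0,"delta_pos":[0,0,-0.02],"twist":0},{"grip":0,"delta_pos":[0,0,0],"twist":0},{"grip":0,"delta_pos":[0,0,-0.02],"twist":0},{"grip":0,"delta_pos":[0,0,-0.015],"twist":0},{"grip":0,"delta_pos":[0,0,-0.01],"twist":0},{"grip":0,"delta_pos":[0,0,0],"twist":0},{"grip":0,"delta_pos":[0,0,0],"twist":0}]'

```text
clock: 18.27
position: [0.442, -0.244, 0.0773]
ee_rot: [0.585, 0.397, 0.585, -0.397]
contact_force: [0.1, 0.1, -4.0]
width: 0.0197
```

Emit:
step_arm --increments '[{"grip":0,"delta_pos":[0,0,-0.003],"twist":0},{"grip":0,"delta_pos":[0,0,-0.0015],"twist":0},{"grip":0,"delta_pos":[0,0,0],"twist":0},{"grip":0,"delta_pos":[0,0,0],"twist":0}]'

```text
clock: 18.6
position: [0.4414, -0.2444, 0.0727]
ee_rot: [0.585, 0.398, 0.584, -0.397]
contact_force: [-0.2, 0.3, -3.9]
width: 0.0197
```

Nearly seated. I'll lower it a little more, release, and lift.

Emit:
step_arm --increments '[{"grip":0,"delta_pos":[0,0,-0.001],"twist":0},{"grip":0,"delta_pos":[0,0,-0.001],"twist":0},{"grip":0,"delta_pos":[0,0,0],"twist":0},{"grip":0,"delta_pos":[0,0,0],"twist":0}]'

```text
clock: 18.93
position: [0.4416, -0.2446, 0.0719]
ee_rot: [0.585, 0.398, 0.584, -0.398]
contact_force: [-2.4, 1.4, 5.5]
width: 0.0197
```

Emit:
step_arm --increments '[{"grip":0.3,"delta_pos":[0,0,0.0],"twist":0},{"grip":0.6,"delta_pos":[0,0,0],"twist":0},{"grip":1,"delta_pos":[0,0,0],"twist":0},{"grip":1,"delta_pos":[0,0,0],"twist":0},{"grip":1,"delta_pos":[0,0,0.01],"twist":0},{"grip":1,"delta_pos":[0,0,0.03],"twist":0},{"grip":1,"delta_pos":[0,0,0.04],"twist":0},{"grip":1,"delta_pos":[0,0,0.04],"twist":0},{"grip":1,"delta_pos":[0,0,0.04],"twist":0},{"grip":1,"delta_pos":[0,0,0.04],"twist":0}]'

```text
clock: 19.77
position: [0.4409, -0.244, 0.2731]
ee_rot: [0.585, 0.398, 0.584, -0.397]
contact_force: [0.0, -0.9, 0.1]
width: 0.0857
```

Emit:
step_arm --increments '[{"grip":1,"delta_pos":[-0.005,0.036,0.01],"twist":-4},{"grip":1,"delta_pos":[-0.005,0.036,0.01],"twist":-4},{"grip":1,"delta_pos":[-0.005,0.036,0.01],"twist":-4},{"grip":1,"delta_pos":[-0.005,0.036,0.01],"twist":-4},{"grip":1,"delta_pos":[-0.005,0.036,0.01],"twist":-4},{"grip":1,"delta_pos":[0,0,0],"twist":0},{"grip":1,"delta_pos":[0,0,0],"twist":0},{"grip":1,"delta_pos":[0,0,0],"twist":0}]'

```text
clock: 20.43
position: [0.4163, -0.0645, 0.3207]
ee_rot: [0.508, 0.493, 0.507, -0.493]
contact_force: [-1.3, -0.7, -0.4]
width: 0.0854
```

Run:
```python
from h import *
s=state(); c=Cam("wrist"); c.save("w7.png")
```

```text
t 20.43 pos [ 0.4163 -0.0645  0.3207] jaw 1.67 toolx [ 0.001 -0.001 -1.   ] F [-1.3 -0.7 -0.4] w 0.0854 q [-0.32 -0.01  1.55 -0.    1.6  -0.35]
```

View pics/w7.png

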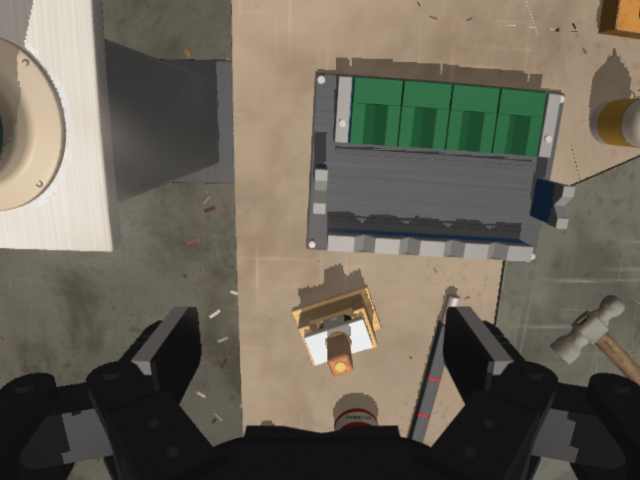

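The picture shows the roller back upright in its stand at (340,340) and the pads flush between the blocks at (345,105) and (550,125). Next I'll go over the axles.

Emit:
step_arm --increments '[{"grip":1,"delta_pos":[0.0093,0.035,0],"twist":0},{"grip":1,"delta_pos":[0.0093,0.035,0],"twist":0},{"grip":1,"delta_pos":[0.0093,0.035,0],"twist":0},{"grip":1,"delta_pos":[0.0093,0.035,0],"twist":0},{"grip":1,"delta_pos":[0.0093,0.035,0],"twist":0},{"grip":1,"delta_pos":[0.0093,0.035,0],"twist":0},{"grip":1,"delta_pos":[0.0093,0.035,0],"twist":0},{"grip":1,"delta_pos":[0.0093,0.035,0],"twist":0},{"grip":1,"delta_pos":[0.0093,0.035,0],"twist":0},{"grip":1,"delta_pos":[0,0,0],"twist":0}]'

```text
clock: 21.32
position: [0.5022, 0.2554, 0.3179]
ee_rot: [0.506, 0.493, 0.509, -0.492]
contact_force: [-0.4, -0.2, 0.2]
width: 0.0855
```

Emit:
step_arm --increments '[{"grip":1,"delta_pos":[0,0,0],"twist":0},{"grip":1,"delta_pos":[0,0,0],"twist":0}]'

```text
clock: 21.48
position: [0.5004, 0.2494, 0.3192]
ee_rot: [0.507, 0.492, 0.507, -0.494]
contact_force: [0.0, -0.2, 0.7]
width: 0.0856
```

Run:
```python
from h import *
s=state(); c=Cam("wrist"); c.save("w8.png")
```

```text
t 21.48 pos [0.5004 0.2494 0.3192] jaw 1.52 toolx [-0.002 -0.002 -1.   ] F [ 0.  -0.2  0.7] w 0.0856 q [ 0.34  0.21  1.3  -0.    1.64  0.31]
```

View pics/w8.png

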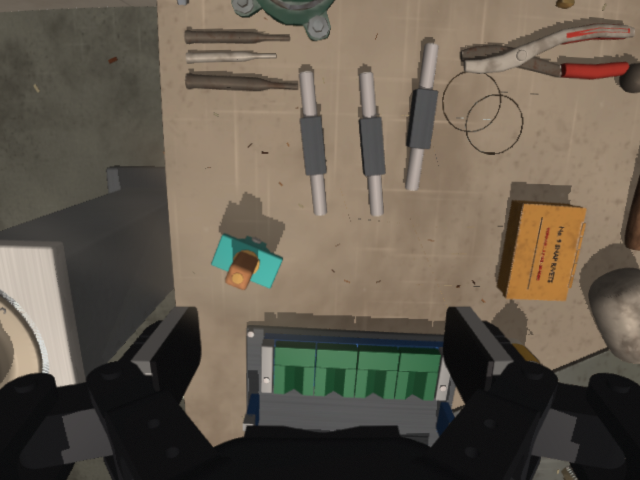

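Three axles are visible, with dark bodies at (313,146), (371,146) and (422,118). I'll measure them by mask.

```bash
cat > ax.py <<'E'
from h import *
def axles(c,box,show=True,z=.022):
    x0,y0,x1,y1=box
    m=mask(c.img,(0,0,20),(180,255,110))
    m=cv2.morphologyEx(m,cv2.MORPH_OPEN,np.ones((5,5),np.uint8))[y0:y1,x0:x1]
    for b in blobs(m,500):
        q=c.w(cv2.boxPoints(b[2])+[x0,y0],z)[:,:2]; e=[q[1]-q[0],q[2]-q[1]]; L=[np.linalg.norm(v) for v in e]; i=int(L[1]>L[0]); a=np.degrees(np.arctan2(e[i][1],e[i][0]))%180-90
        print("ctr",np.round(q.mean(0),4),"L",np.round(L,4),"axle yaw",round(a,1),"px",np.round(b[0]+[x0,y0]))
E
python3 - <<'E'
from ax import *
c=Cam("wrist"); axles(c,(300,60,450,230))
E
```

```text
ctr [0.6069 0.322 ] L [0.0913 0.0308] axle yaw -4.3 px [420. 118.]
ctr [0.4899 0.2949] L [0.0249 0.0657] axle yaw 7.2 px [313. 144.]
ctr [0.5551 0.2955] L [0.0253 0.0657] axle yaw 7.9 px [371. 145.]
```

Emit:
step_arm --increments '[{"grip":0.6,"delta_pos":[-0.005,0.023,-0.02],"twist":3},{"grip":0.6,"delta_pos":[-0.0055,0.0225,-0.02],"twist":2.7},{"grip":0.6,"delta_pos":[0,0,-0.035],"twist":0},{"grip":0.6,"delta_pos":[0,0,-0.04],"twist":0},{"grip":0.6,"delta_pos":[0,0,-0.04],"twist":0},{"grip":0.6,"delta_pos":[0,0,-0.03],"twist":0},{"grip":0.6,"delta_pos":[0,0,0],"twist":0},{"grip":0.6,"delta_pos":[0,0,0],"twist":0},{"grip":0.6,"delta_pos":[0,0,0],"twist":0}]' --force 70

```text
clock: 22.33
position: [0.4912, 0.2961, 0.1376]
ee_rot: [0.531, 0.469, 0.53, -0.466]
contact_force: [1.2, 0.3, 0.8]
width: 0.0513
```

Run:
```python
from ax import *
s=state(); c=Cam("wrist"); c.save("w9.png"); axles(c,(200,100,440,300))
```

```text
t 22.33 pos [0.4912 0.2961 0.1376] jaw 7.22 toolx [ 0.004  0.002 -1.   ] F [1.2 0.3 0.8] w 0.0513 q [ 0.42  0.31  1.61 -0.    1.22  0.3 ]
ctr [0.4357 0.3623] L [0.0189 0.0713] axle yaw -89.4 px [245. 118.]
ctr [0.5402 0.3633] L [0.0414 0.0138] axle yaw -0.3 px [403. 129.]
ctr [0.4887 0.3012] L [0.0229 0.0791] axle yaw 7.7 px [318. 218.]
ctr [0.5549 0.2928] L [0.0983 0.0269] axle yaw 7.8 px [405. 232.]
ctr [0.4265 0.2369] L [0.0386 0.0187] axle yaw -82.7 px [219. 291.]
```

Emit:
step_arm --increments '[{"grip":0.6,"delta_pos":[-0.0015,0,-0.035],"twist":0.3},{"grip":0.6,"delta_pos":[0,0,-0.035],"twist":0},{"grip":0.6,"delta_pos":[0,0,-0.035],"twist":0},{"grip":0.6,"delta_pos":[0,0,-0.02],"twist":0},{"grip":0.6,"delta_pos":[0,0,-0.008],"twist":0},{"grip":0.6,"delta_pos":[0,0,0],"twist":0},{"grip":0,"delta_pos":[0,0,0],"twist":0},{"grip":0,"delta_pos":[0,0,0],"twist":0},{"grip":0,"delta_pos":[0,0,0],"twist":0},{"grip":0,"delta_pos":[0,0,0],"twist":0}]'

```text
clock: 23.22
position: [0.4891, 0.2969, 0.0039]
ee_rot: [0.533, 0.467, 0.532, -0.465]
contact_force: [0.5, -0.3, -0.6]
width: 0.0029
```

Emit:
step_arm --increments '[{"grip":0,"delta_pos":[0,0,0],"twist":0},{"grip":0,"delta_pos":[0,0,0],"twist":0}]'

```text
clock: 23.38
position: [0.4882, 0.2965, 0.0029]
ee_rot: [0.532, 0.466, 0.532, -0.465]
contact_force: [0.0, -0.1, -0.3]
width: -0.0002
```

It closed on nothing. I'll open, lift and look.

Emit:
step_arm --increments '[{"grip":0,"delta_pos":[0,0,0.03],"twist":0},{"grip":0.3,"delta_pos":[0,0,0.035],"twist":0},{"grip":0.6,"delta_pos":[0,0,0.035],"twist":0},{"grip":0.6,"delta_pos":[0,0,0.035],"twist":0},{"grip":0.6,"delta_pos":[0,-0.01,0.035],"twist":0},{"grip":0.6,"delta_pos":[0,-0.03,0],"twist":0},{"grip":0.6,"delta_pos":[0,0,0],"twist":0},{"grip":0.6,"delta_pos":[0,0,0],"twist":0}]'

```text
clock: 24.05
position: [0.4878, 0.2554, 0.1729]
ee_rot: [0.532, 0.467, 0.531, -0.466]
contact_force: [-0.7, -0.9, -0.2]
width: 0.0513
```

Run:
```python
from ax import *
s=state(); c=Cam("wrist"); c.save("w10.png"); axles(c,(200,60,560,330)); print(c.p([[.4885,.2965,.012]]))
w=cv2.imread("pics/w9.png"); cv2.imwrite("pics/w910.png",cv2.resize(np.hstack([w,c.img]),(800,300)))
```

```text
t 24.05 pos [0.4878 0.2554 0.1729] jaw 7.49 toolx [ 0.001  0.    -1.   ] F [-0.7 -0.9 -0.2] w 0.0513 q [0.36 0.25 1.6  0.   1.29 0.23]
ctr [0.4274 0.358 ] L [0.0145 0.0867] axle yaw -86.4 px [260.  69.]
ctr [0.6054 0.3209] L [0.1343 0.0336] axle yaw -4.4 px [481. 141.]
ctr [0.489  0.2997] L [0.0234 0.076 ] axle yaw 8.3 px [329. 159.]
ctr [0.5546 0.2941] L [0.088  0.0272] axle yaw 7.5 px [410. 172.]
ctr [0.4258 0.1918] L [0.0619 0.0984] axle yaw 5.7 px [230. 278.]
ctr [0.5785 0.1785] L [0.0227 0.0478] axle yaw 59.5 px [413. 311.]
[[328.10397952 159.74555152]]
```

View pics/w910.png

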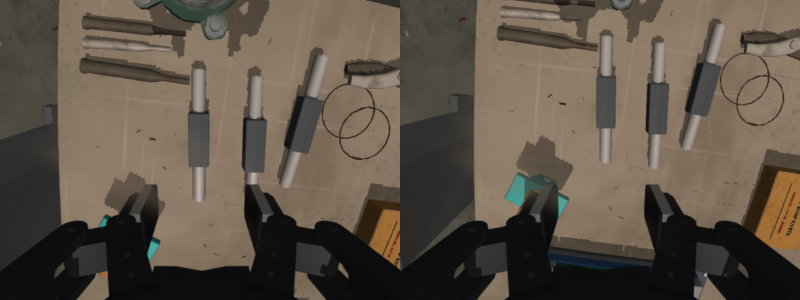

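The axle hasn't moved, although the fingers should have straddled it. I'll descend again and look before closing.

Emit:
step_arm --increments '[{"grip":0.6,"delta_pos":[0.001,0.035,0],"twist":0},{"grip":0.6,"delta_pos":[0,0.005,-0.035],"twist":0},{"grip":0.6,"delta_pos":[0,0,-0.035],"twist":0},{"grip":0.6,"delta_pos":[0,0,-0.035],"twist":0},{"grip":0.6,"delta_pos":[0,0,-0.035],"twist":0},{"grip":0.6,"delta_pos":[0,0,-0.02],"twist":0},{"grip":0.6,"delta_pos":[0,0,-0.008],"twist":0},{"grip":0.6,"delta_pos":[0,0,0],"twist":0},{"grip":0.6,"delta_pos":[0,0,0],"twist":0}]'

```text
clock: 24.85
position: [0.4891, 0.2968, 0.0041]
ee_rot: [0.532, 0.466, 0.532, -0.466]
contact_force: [0.6, 0.1, 0.5]
width: 0.0512
```

Run:
```python
from ax import *
s=state(); c=Cam("wrist"); d=Cam("scene"); t=Cam("top"); print(c.p([[.4885,.2965,.012]]),d.p([[.4885,.2965,.012]]),t.p([[.4885,.2965,.012]]))
def z(im,u,v,r): return cv2.resize(im[max(0,v-r):v+r,max(0,u-r):u+r],(400,400),interpolation=cv2.INTER_CUBIC)
u,v=d.p([[.4885,.2965,.03]])[0].astype(int)
cv2.imwrite("pics/w11.png",np.hstack([cv2.resize(c.img[:,80:560],(400,400)),z(d.img,u,v,45)]))
```

```text
t 24.85 pos [0.4891 0.2968 0.0041] jaw 7.62 toolx [-0.  0. -1.] F [0.6 0.1 0.5] w 0.0512 q [0.42 0.44 1.78 0.   0.92 0.29]
[[318.42229225 287.31355098]] [[196.35941078 221.81196502]] [[202.69088894 285.35832967]]
```

View pics/w11.png

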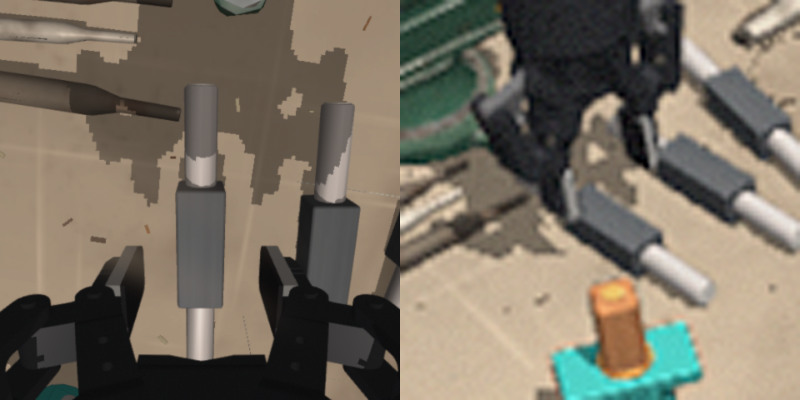

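Run:
```python
from ax import *
d=Cam("scene")
for z in(.01,.03,.05): print(z,np.round(d.w([[189,217.5],[207,206]],z),3).tolist())
print("axle near round end tip, px(219,233):",d.w([[219.4,233]],.012), "expect -y end", .4885+.08*np.sin(np.radians(7.6)),.2965-.08)
```

```text
0.01 [[0.484, 0.325, 0.01], [0.546, 0.331, 0.01]]
0.03 [[0.475, 0.305, 0.03], [0.535, 0.311, 0.03]]
0.05 [[0.465, 0.284, 0.05], [0.524, 0.29, 0.05]]
axle near round end tip, px(219,233): [[0.50865568 0.2221301  0.012     ]] expect -y end 0.4990805112205698 0.21649999999999997
```

Emit:
step_arm --increments '[{"grip":0.6,"delta_pos":[0,0,-0.004],"twist":0},{"grip":0.6,"delta_pos":[0,0,0],"twist":0},{"grip":0.6,"delta_pos":[0,0,0],"twist":0}]'

```text
clock: 25.3
position: [0.4889, 0.2962, 0.0005]
ee_rot: [0.532, 0.466, 0.532, -0.466]
contact_force: [0.1, -0.7, 0.0]
width: 0.0513
```

Emit:
step_arm --increments '[{"grip":0.6,"delta_pos":[0,0,-0.002],"twist":0},{"grip":0.6,"delta_pos":[0,0,-0.001],"twist":0},{"grip":0.6,"delta_pos":[0,0,0],"twist":0}]'

```text
clock: 25.55
position: [0.4887, 0.2961, -0.0031]
ee_rot: [0.532, 0.466, 0.532, -0.466]
contact_force: [0.3, 0.4, -0.6]
width: 0.051
```

Emit:
step_arm --increments '[{"grip":0.4,"delta_pos":[0,0,0],"twist":0},{"grip":0.4,"delta_pos":[0,0,0],"twist":0},{"grip":0.4,"delta_pos":[0,0,0],"twist":0}]'

```text
clock: 25.8
position: [0.4889, 0.2963, -0.0028]
ee_rot: [0.532, 0.466, 0.532, -0.466]
contact_force: [0.6, -0.2, 1.0]
width: 0.0341
```

Emit:
step_arm --increments '[{"grip":0.25,"delta_pos":[0,0,0],"twist":0},{"grip":0.25,"delta_pos":[0,0,0],"twist":0},{"grip":0.25,"delta_pos":[0,0,0],"twist":0}]'

```text
clock: 26.05
position: [0.4889, 0.2963, -0.0028]
ee_rot: [0.532, 0.466, 0.532, -0.466]
contact_force: [0.9, 0.4, -0.4]
width: 0.021
```

Emit:
step_arm --increments '[{"grip":0,"delta_pos":[0,0,0],"twist":0},{"grip":0,"delta_pos":[0,0,0],"twist":0},{"grip":0,"delta_pos":[0,0,0],"twist":0}]'

```text
clock: 26.3
position: [0.4889, 0.2963, -0.0028]
ee_rot: [0.532, 0.466, 0.532, -0.466]
contact_force: [0.1, 0.4, -0.2]
width: 0.0002
```

Run:
```python
from ax import *
s=state(); c=Cam("wrist"); d=Cam("scene")
def z(im,u,v,r): return cv2.resize(im[max(0,v-r):v+r,max(0,u-r):u+r],(400,400),interpolation=cv2.INTER_CUBIC)
u,v=d.p([[.4885,.2965,.03]])[0].astype(int)
cv2.imwrite("pics/w12.png",np.hstack([cv2.resize(c.img[:,80:560],(400,400)),z(d.img,u,v,40)]))
```

```text
t 26.3 pos [ 0.4889  0.2963 -0.0028] jaw 7.59 toolx [ 0.  0. -1.] F [ 0.1  0.4 -0.2] w 0.0002 q [ 0.42  0.45  1.79 -0.    0.91  0.29]
```

View pics/w12.png

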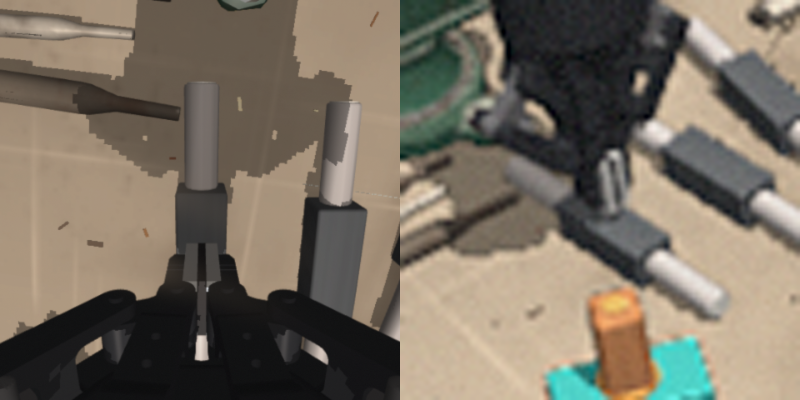

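The reported z doesn't match the real fingertips. Both views show the shut fingers still above the 24 mm bar at a reported z of −3 mm, so the tips sit about 27 mm or more behind the stated TCP. I'll open and feel down to the bench.

Emit:
step_arm --increments '[{"grip":0.6,"delta_pos":[0,0,0.003],"twist":0},{"grip":0.6,"delta_pos":[0,0,0],"twist":0},{"grip":0.6,"delta_pos":[0,0,0],"twist":0},{"grip":0.6,"delta_pos":[0,0,-0.006],"twist":0},{"grip":0.6,"delta_pos":[0,0,-0.006],"twist":0},{"grip":0.6,"delta_pos":[0,0,0],"twist":0}]'

```text
clock: 26.9
position: [0.4877, 0.2957, -0.0133]
ee_rot: [0.532, 0.465, 0.532, -0.467]
contact_force: [0.3, -0.7, -0.5]
width: 0.0515
```

Emit:
step_arm --increments '[{"grip":0.6,"delta_pos":[0,0,-0.004],"twist":0},{"grip":0.6,"delta_pos":[0,0,0],"twist":0},{"grip":0.6,"delta_pos":[0,0,0],"twist":0}]'

```text
clock: 27.15
position: [0.4886, 0.2962, -0.0162]
ee_rot: [0.532, 0.466, 0.532, -0.466]
contact_force: [0.6, -0.4, 0.1]
width: 0.0513
```

Emit:
step_arm --increments '[{"grip":0.6,"delta_pos":[0,0,-0.004],"twist":0},{"grip":0.6,"delta_pos":[0,0,0],"twist":0},{"grip":0.6,"delta_pos":[0,0,0],"twist":0}]'

```text
clock: 27.4
position: [0.4887, 0.2962, -0.02]
ee_rot: [0.532, 0.466, 0.532, -0.466]
contact_force: [0.6, -0.3, -0.4]
width: 0.0514
```

Emit:
step_arm --increments '[{"grip":0.6,"delta_pos":[0,0,-0.003],"twist":0},{"grip":0.6,"delta_pos":[0,0,0],"twist":0},{"grip":0.6,"delta_pos":[0,0,0],"twist":0}]'

```text
clock: 27.65
position: [0.4888, 0.2962, -0.0229]
ee_rot: [0.532, 0.466, 0.532, -0.466]
contact_force: [0.5, 0.2, 0.1]
width: 0.0512
```

Emit:
step_arm --increments '[{"grip":0,"delta_pos":[0,0,0],"twist":0},{"grip":0,"delta_pos":[0,0,0],"twist":0},{"grip":0,"delta_pos":[0,0,0],"twist":0},{"grip":0,"delta_pos":[0,0,0],"twist":0},{"grip":0,"delta_pos":[0,0,0],"twist":0}]'

```text
clock: 28.07
position: [0.4889, 0.2963, -0.0224]
ee_rot: [0.532, 0.466, 0.532, -0.466]
contact_force: [-0.5, -0.4, 4.0]
width: 0.0217
```

Emit:
step_arm --increments '[{"grip":0,"delta_pos":[0,0,0.01],"twist":0},{"grip":0,"delta_pos":[0,0,0.03],"twist":0},{"grip":0,"delta_pos":[0,0,0.035],"twist":0},{"grip":0,"delta_pos":[0,0,0.035],"twist":0},{"grip":0,"delta_pos":[0,0,0.03],"twist":0},{"grip":0,"delta_pos":[0,0,0],"twist":0},{"grip":0,"delta_pos":[0,0,0],"twist":0}]'

```text
clock: 28.65
position: [0.4899, 0.2967, 0.1191]
ee_rot: [0.533, 0.467, 0.531, -0.464]
contact_force: [-0.1, 1.0, -4.2]
width: 0.0215
```

Run:
```python
from ax import *
s=state(); c=Cam("wrist"); c.save("w13.png"); axles(c,(180,60,560,330),z=s["position"][2]+.0444)
```

```text
t 28.65 pos [0.4899 0.2967 0.1191] jaw 7.6 toolx [ 0.004  0.002 -1.   ] F [-0.1  1.  -4.2] w 0.0215 q [ 0.42  0.32  1.64 -0.    1.18  0.29]
ctr [0.4747 0.3379] L [0.066  0.0883] axle yaw 10.4 px [302. 202.]
ctr [0.5418 0.3497] L [0.0746 0.0172] axle yaw -3.6 px [494. 193.]
ctr [0.5161 0.3321] L [0.0417 0.013 ] axle yaw 7.8 px [411. 237.]
```

The axle is lifted and weighs 4.2 N, which is right. I'll carry it to slot 1.

Emit:
step_arm --increments '[{"grip":0,"delta_pos":[-0.002,-0.02,0.01],"twist":-1.2},{"grip":0,"delta_pos":[-0.002,-0.034,0],"twist":-1},{"grip":0,"delta_pos":[-0.002,-0.035,0],"twist":-1},{"grip":0,"delta_pos":[-0.002,-0.035,0],"twist":-1},{"grip":0,"delta_pos":[-0.002,-0.035,0],"twist":-1},{"grip":0,"delta_pos":[-0.002,-0.035,0],"twist":-1},{"grip":0,"delta_pos":[-0.002,-0.035,0],"twist":-1},{"grip":0,"delta_pos":[-0.002,-0.035,0],"twist":-1},{"grip":0,"delta_pos":[-0.002,-0.035,0],"twist":-1},{"grip":0,"delta_pos":[-0.002,-0.035,0],"twist":0}]'

```text
clock: 29.53
position: [0.4664, -0.0389, 0.1249]
ee_rot: [-0.491, -0.506, -0.494, 0.508]
contact_force: [1.0, -0.0, -3.4]
width: 0.0218
```

Emit:
step_arm --increments '[{"grip":0,"delta_pos":[-0.001,-0.028,0],"twist":0},{"grip":0,"delta_pos":[0,0,-0.03],"twist":0},{"grip":0,"delta_pos":[0,0,-0.02],"twist":0},{"grip":0,"delta_pos":[0,0,0],"twist":0},{"grip":0,"delta_pos":[0,0,0],"twist":0},{"grip":0,"delta_pos":[0,0,0],"twist":0}]'

```text
clock: 30.03
position: [0.4678, -0.0655, 0.077]
ee_rot: [-0.493, -0.507, -0.493, 0.507]
contact_force: [1.1, -0.3, -2.5]
width: 0.0217
```

Run:
```python
from ax import *
s=state(); c=Cam("wrist"); c.save("w14.png")
g=cv2.cvtColor(c.img,cv2.COLOR_BGR2GRAY)
x,y,a=.5465,-.0675,np.radians(-1.6)
Rz=np.array([[np.cos(a),-np.sin(a),0],[np.sin(a),np.cos(a),0],[0,0,1]])
F=np.array([[-.12,.118,.045],[-.1055,.118,.045],[.1055,.118,.045],[.12,.118,.045],[-.078,.086,.045],[-.078,.05,.045]])
px=c.p(F@Rz.T+[x,y,0]);print(px.round(1).tolist())
im=c.img.copy()
for p in px: cv2.circle(im,tuple(int(round(v*8)) for v in p),16,(0,0,255),-1,shift=3)
cv2.imwrite("pics/w14m.png",im)
```

```text
t 30.03 pos [ 0.4678 -0.0655  0.077 ] jaw -1.58 toolx [-0.001  0.    -1.   ] F [ 1.1 -0.3 -2.5] w 0.0217 q [-0.29  0.23  1.9   0.    1.02 -0.26]
[[230.7, 14.8], [261.9, 14.3], [689.1, 31.9], [712.5, 34.9], [321.6, 85.8], [321.5, 162.0]]
```

View pics/w14m.png

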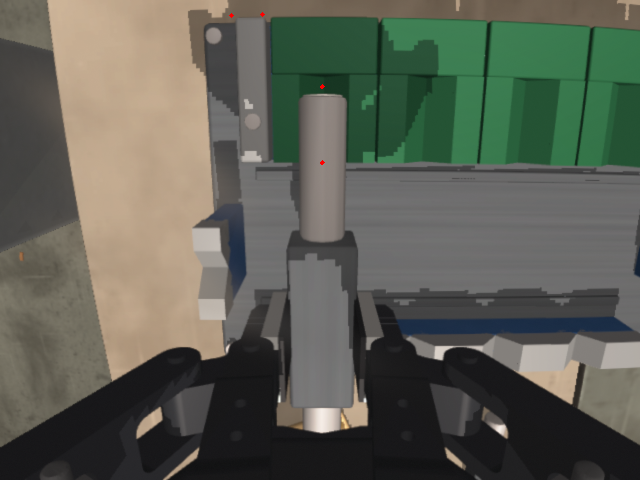

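Run:
```python
from ax import *
im=cv2.imread("pics/w14.png"); g=cv2.cvtColor(im,cv2.COLOR_BGR2GRAY).astype(int)
for v in(40,60): print(v,[(u,int(g[v,u])) for u in range(225,285,2)]); print([(u,int(g[v,u])) for u in range(370,386)],[(u,int(g[v,u])) for u in range(478,494)])
print("axle row",[(u,int(g[130,u])) for u in range(290,356,3)])
s=state(); c=Cam("wrist")
for u in (270,378,486): print(u,c.w([[u,50]],.045)[0].round(4))
print("block top",[int(x) for x in g[5:35,250]], [int(x) for x in g[5:35,320]])
```

```text
40 [(225, 68), (227, 68), (229, 67), (231, 68), (233, 68), (235, 65), (237, 99), (239, 113), (241, 113), (243, 114), (245, 114), (247, 115), (249, 115), (251, 116), (253, 117), (255, 117), (257, 118), (259, 118), (261, 118), (263, 113), (265, 86), (267, 64), (269, 62), (271, 51), (273, 63), (275, 64), (277, 65), (279, 64), (281, 64), (283, 64)]
[(370, 68), (371, 68), (372, 69), (373, 69), (374, 69), (375, 68), (376, 61), (377, 50), (378, 30), (379, 27), (380, 29), (381, 40), (382, 54), (383, 66), (384, 67), (385, 67)] [(478, 103), (479, 103), (480, 103), (481, 103), (482, 103), (483, 102), (484, 98), (485, 80), (486, 49), (487, 29), (488, 31), (489, 50), (490, 73), (491, 92), (492, 101), (493, 102)]
60 [(225, 69), (227, 69), (229, 69), (231, 70), (233, 69), (235, 69), (237, 89), (239, 112), (241, 113), (243, 113), (245, 114), (247, 114), (249, 115), (251, 115), (253, 116), (255, 117), (257, 117), (259, 116), (261, 117), (263, 116), (265, 97), (267, 66), (269, 63), (271, 49), (273, 62), (275, 63), (277, 63), (279, 63), (281, 63), (283, 63)]
[(370, 68), (371, 67), (372, 68), (373, 67),
[... 394 characters left out ...]
 (308, 114), (311, 122), (314, 127), (317, 132), (320, 138), (323, 138), (326, 134), (329, 134), (332, 134), (335, 132), (338, 125), (341, 120), (344, 108), (347, 48), (350, 63), (353, 63)]
t 30.08 pos [ 0.4685 -0.0656  0.0777] jaw -1.57 toolx [ 0.001 -0.    -1.   ] F [ 1.1 -0.1 -2.8] w 0.0216 q [-0.29  0.23  1.9   0.    1.01 -0.26]
270 [0.448  0.0375 0.045 ]
378 [0.4987 0.0361 0.045 ]
486 [0.5503 0.0358 0.045 ]
block top [100, 100, 101, 100, 100, 99, 99, 99, 98, 98, 98, 94, 94, 108, 112, 115, 116, 116, 116, 116, 116, 116, 116, 116, 117, 116, 116, 116, 116, 116] [103, 103, 103, 103, 103, 102, 102, 103, 103, 102, 101, 85, 64, 65, 68, 67, 68, 68, 67, 67, 66, 66, 66, 66, 66, 66, 67, 66, 66, 66]
```

Emit:
step_arm --increments '[{"grip":0,"delta_pos":[0.0005,-0.001,-0.03],"twist":0},{"grip":0,"delta_pos":[0,0,-0.02],"twist":0},{"grip":0,"delta_pos":[0,0,-0.01],"twist":0},{"grip":0,"delta_pos":[0,0,0],"twist":0},{"grip":0,"delta_pos":[0,0,0],"twist":0}]'

```text
clock: 30.55
position: [0.469, -0.0666, 0.0178]
ee_rot: [0.493, 0.507, 0.493, -0.507]
contact_force: [0.9, 0.9, -1.6]
width: 0.0218
```

Emit:
step_arm --increments '[{"grip":0,"delta_pos":[0,0,-0.003],"twist":0},{"grip":0,"delta_pos":[0,0,-0.002],"twist":0},{"grip":0,"delta_pos":[0,0,0],"twist":0}]'

```text
clock: 30.8
position: [0.469, -0.0668, 0.0128]
ee_rot: [0.493, 0.507, 0.493, -0.507]
contact_force: [-0.9, 0.4, -3.7]
width: 0.0219
```

Emit:
step_arm --increments '[{"grip":0,"delta_pos":[0,0,-0.0015],"twist":0},{"grip":0,"delta_pos":[0,0,-0.0015],"twist":0},{"grip":0,"delta_pos":[0,0,0],"twist":0}]'

```text
clock: 31.05
position: [0.4686, -0.0669, 0.0098]
ee_rot: [0.493, 0.507, 0.493, -0.507]
contact_force: [-1.0, 0.5, 2.3]
width: 0.0218
```

Emit:
step_arm --increments '[{"grip":0,"delta_pos":[0,0,-0.001],"twist":0},{"grip":0,"delta_pos":[0,0,0],"twist":0},{"grip":0,"delta_pos":[0,0,0],"twist":0}]'

```text
clock: 31.3
position: [0.4686, -0.0669, 0.0097]
ee_rot: [0.493, 0.507, 0.493, -0.507]
contact_force: [-3.8, 0.4, 11.6]
width: 0.0221
```

Seated at the predicted height. I'll release and go over to axle B.

Emit:
step_arm --increments '[{"grip":0.45,"delta_pos":[0,0,0.001],"twist":0},{"grip":0.45,"delta_pos":[0,0,0],"twist":0},{"grip":0.45,"delta_pos":[0,0,0],"twist":0},{"grip":0.45,"delta_pos":[0,0,0.02],"twist":0},{"grip":0.45,"delta_pos":[0,0,0.035],"twist":0},{"grip":0.6,"delta_pos":[0,0,0.035],"twist":0},{"grip":0.6,"delta_pos":[0,0,0.04],"twist":0},{"grip":0.6,"delta_pos":[0,0,0.04],"twist":0},{"grip":0.6,"delta_pos":[0.008,0.03,0.01],"twist":1},{"grip":0.6,"delta_pos":[0.0095,0.036,0],"twist":1}]'

```text
clock: 32.13
position: [0.4892, -0.0023, 0.1936]
ee_rot: [0.504, 0.501, 0.498, -0.497]
contact_force: [1.2, 0.0, -1.1]
width: 0.0513
```

Emit:
step_arm --increments '[{"grip":0.6,"delta_pos":[0.0095,0.036,0],"twist":1},{"grip":0.6,"delta_pos":[0.0095,0.036,0],"twist":1},{"grip":0.6,"delta_pos":[0.0095,0.036,0],"twist":1},{"grip":0.6,"delta_pos":[0.0095,0.036,0],"twist":1},{"grip":0.6,"delta_pos":[0.0095,0.036,0],"twist":1},{"grip":0.6,"delta_pos":[0.0095,0.036,0],"twist":1},{"grip":0.6,"delta_pos":[0.0095,0.036,0],"twist":1},{"grip":0.6,"delta_pos":[0,0,0],"twist":0},{"grip":0.6,"delta_pos":[0,0,0],"twist":0},{"grip":0.6,"delta_pos":[0,0,0],"twist":0}]'

```text
clock: 32.97
position: [0.552, 0.2509, 0.1886]
ee_rot: [0.531, 0.466, 0.531, -0.467]
contact_force: [-0.2, -0.8, 0.8]
width: 0.0513
```

Run:
```python
from ax import *
s=state(); c=Cam("wrist"); c.save("w15.png"); print(c.p([[.555,.2945,.022],[.606,.32,.022]]).round()); axles(c,(250,20,560,300))
m=mask(c.img,(0,0,20),(180,60,90)); m=cv2.morphologyEx(m,cv2.MORPH_OPEN,np.ones((17,17),np.uint8))
for b in blobs(m[:330],300):
    q=c.w(cv2.boxPoints(b[2]),.022)[:,:2]; print("open17",q.mean(0).round(4),np.round(b[2][1]),np.round(b[2][2],1),b[0].round(), [np.linalg.norm(q[i]-q[i-1]).round(4) for i in(1,2)], np.degrees(np.arctan2(*(q[1]-q[0])[::-1])).round(1))
```

```text
t 32.97 pos [0.552  0.2509 0.1886] jaw 7.43 toolx [-0.001 -0.001 -1.   ] F [-0.2 -0.8  0.8] w 0.0513 q [ 0.31  0.33  1.45 -0.    1.37  0.18]
[[332. 156.]
 [399. 133.]]
ctr [0.5086 0.3792] L [0.0373 0.0262] axle yaw -83.0 px [290.  33.]
ctr [0.5817 0.3885] L [0.0344 0.027 ] axle yaw -81.9 px [376.  33.]
ctr [0.6091 0.3315] L [0.1511 0.0291] axle yaw -2.3 px [403. 118.]
ctr [0.682  0.4039] L [0.0778 0.0187] axle yaw -72.0 px [506.  41.]
ctr [0.5557 0.3002] L [0.0229 0.075 ] axle yaw 8.3 px [334. 152.]
ctr [0.7423 0.2233] L [0.0777 0.0504] axle yaw -1.6 px [524. 255.]
open17 [0.2981 0.244 ] [329.  66.] 90.0 [ 30. 168.] [np.float64(0.0576), np.float64(0.2857)] 2.9
open17 [0.6094 0.3267] [33. 84.] 12.4 [404. 124.] [np.float64(0.0652), np.float64(0.0266)] 86.6
open17 [0.5564 0.2949] [78. 29.] 90.0 [334. 155.] [np.float64(0.0231), np.float64(0.0627)] 7.5
open17 [0.4736 0.1373] [21. 30.] 90.0 [221. 319.] [np.float64(0.0275), np.float64(0.0212)] 7.9
```

Emit:
step_arm --increments '[{"grip":0.45,"delta_pos":[0.002,0.022,-0.02],"twist":0},{"grip":0.45,"delta_pos":[0.002,0.022,-0.02],"twist":0},{"grip":0.45,"delta_pos":[0,0,-0.03],"twist":0},{"grip":0.45,"delta_pos":[0,0,-0.035],"twist":0},{"grip":0.45,"delta_pos":[0,0,-0.035],"twist":0},{"grip":0.45,"delta_pos":[0,0,-0.02],"twist":0},{"grip":0.45,"delta_pos":[0,0,0],"twist":0},{"grip":0.45,"delta_pos":[0,0,0],"twist":0}]'

```text
clock: 33.68
position: [0.5559, 0.2936, 0.0288]
ee_rot: [0.53, 0.466, 0.531, -0.468]
contact_force: [-0.4, -0.2, 0.5]
width: 0.0383
```

Emit:
step_arm --increments '[{"grip":0.45,"delta_pos":[0,0,-0.02],"twist":0},{"grip":0.45,"delta_pos":[0,0,-0.015],"twist":0},{"grip":0.45,"delta_pos":[0,0,-0.01],"twist":0},{"grip":0.45,"delta_pos":[0,0,0],"twist":0},{"grip":0.45,"delta_pos":[0,0,0],"twist":0}]'

```text
clock: 34.1
position: [0.5573, 0.2952, -0.0145]
ee_rot: [0.531, 0.467, 0.531, -0.466]
contact_force: [-0.8, 0.5, -0.1]
width: 0.0386
```

Emit:
step_arm --increments '[{"grip":0.45,"delta_pos":[0,0,-0.005],"twist":0},{"grip":0.45,"delta_pos":[0,0,-0.003],"twist":0},{"grip":0.45,"delta_pos":[0,0,0],"twist":0},{"grip":0,"delta_pos":[0,0,0],"twist":0},{"grip":0,"delta_pos":[0,0,0],"twist":0},{"grip":0,"delta_pos":[0,0,0],"twist":0},{"grip":0,"delta_pos":[0,0,0],"twist":0}]'

```text
clock: 34.68
position: [0.5565, 0.2954, -0.0232]
ee_rot: [0.531, 0.467, 0.531, -0.466]
contact_force: [-1.5, 0.2, 4.1]
width: 0.0217
```

Emit:
step_arm --increments '[{"grip":0,"delta_pos":[0,0,0.01],"twist":0},{"grip":0,"delta_pos":[0,0,0.03],"twist":0},{"grip":0,"delta_pos":[0,0,0.035],"twist":0},{"grip":0,"delta_pos":[0,0,0.035],"twist":0},{"grip":0,"delta_pos":[0,0,0.035],"twist":0},{"grip":0,"delta_pos":[0,0,0],"twist":0},{"grip":0,"delta_pos":[0,0,0],"twist":0}]'

```text
clock: 35.27
position: [0.5577, 0.2958, 0.1235]
ee_rot: [0.532, 0.468, 0.53, -0.465]
contact_force: [-0.1, -0.4, -5.7]
width: 0.0224
```

Emit:
step_arm --increments '[{"grip":0,"delta_pos":[-0.0037,-0.0364,0.005],"twist":-1},{"grip":0,"delta_pos":[-0.0037,-0.0364,0],"twist":-1},{"grip":0,"delta_pos":[-0.0037,-0.0364,0],"twist":-1},{"grip":0,"delta_pos":[-0.0037,-0.0364,0],"twist":-1},{"grip":0,"delta_pos":[-0.0037,-0.0364,0],"twist":-1},{"grip":0,"delta_pos":[-0.0037,-0.0364,0],"twist":-1},{"grip":0,"delta_pos":[-0.0037,-0.0364,0],"twist":-1},{"grip":0,"delta_pos":[-0.0037,-0.0364,0],"twist":-1},{"grip":0,"delta_pos":[-0.0036,-0.0364,0],"twist":-1},{"grip":0,"delta_pos":[-0.0035,-0.0364,0],"twist":-0.1}]'

```text
clock: 36.1
position: [0.5171, -0.0698, 0.1238]
ee_rot: [-0.491, -0.507, -0.494, 0.508]
contact_force: [0.7, -0.0, -4.8]
width: 0.0223
```

Emit:
step_arm --increments '[{"grip":0,"delta_pos":[0,0,-0.025],"twist":0},{"grip":0,"delta_pos":[0,0,-0.025],"twist":0},{"grip":0,"delta_pos":[0,0,0],"twist":0},{"grip":0,"delta_pos":[0,0,0],"twist":0},{"grip":0,"delta_pos":[0,0,0],"twist":0}]'

```text
clock: 36.52
position: [0.5195, -0.0683, 0.0759]
ee_rot: [-0.492, -0.507, -0.493, 0.507]
contact_force: [0.9, -0.6, -3.5]
width: 0.0221
```

Run:
```python
from ax import *
s=state(); c=Cam("wrist"); c.save("w16.png")
```

```text
t 36.52 pos [ 0.5195 -0.0683  0.0759] jaw -1.67 toolx [-0.001  0.    -1.   ] F [ 0.9 -0.6 -3.5] w 0.0221 q [-0.26  0.3   1.8   0.    1.05 -0.23]
```

Emit:
step_arm --increments '[{"grip":0,"delta_pos":[0.0015,0,-0.03],"twist":0},{"grip":0,"delta_pos":[0,0,-0.02],"twist":0},{"grip":0,"delta_pos":[0,0,-0.008],"twist":0},{"grip":0,"delta_pos":[0,0,-0.004],"twist":0},{"grip":0,"delta_pos":[0,0,0],"twist":0},{"grip":0,"delta_pos":[0,0,0],"twist":0}]'

```text
clock: 37.07
position: [0.5224, -0.0688, 0.0154]
ee_rot: [0.493, 0.508, 0.492, -0.507]
contact_force: [0.1, 0.5, -3.1]
width: 0.0223
```

Emit:
step_arm --increments '[{"grip":0,"delta_pos":[0,0,-0.002],"twist":0},{"grip":0,"delta_pos":[0,0,-0.002],"twist":0},{"grip":0,"delta_pos":[0,0,0],"twist":0},{"grip":0,"delta_pos":[0,0,0],"twist":0}]'

```text
clock: 37.4
position: [0.5214, -0.0688, 0.0105]
ee_rot: [0.493, 0.508, 0.492, -0.507]
contact_force: [0.3, -0.2, -3.6]
width: 0.0218
```

Emit:
step_arm --increments '[{"grip":0,"delta_pos":[0,0,-0.001],"twist":0},{"grip":0,"delta_pos":[0,0,-0.001],"twist":0},{"grip":0,"delta_pos":[0,0,0],"twist":0},{"grip":0,"delta_pos":[0,0,0],"twist":0}]'

```text
clock: 37.73
position: [0.5211, -0.0689, 0.0095]
ee_rot: [-0.493, -0.507, -0.492, 0.507]
contact_force: [-2.5, -0.3, 6.2]
width: 0.022
```

Emit:
step_arm --increments '[{"grip":0.45,"delta_pos":[0,0,0.0005],"twist":0},{"grip":0.45,"delta_pos":[0,0,0],"twist":0},{"grip":0.45,"delta_pos":[0,0,0],"twist":0},{"grip":0.45,"delta_pos":[0,0,0.02],"twist":0},{"grip":0.45,"delta_pos":[0,0,0.035],"twist":0},{"grip":0.6,"delta_pos":[0,0,0.035],"twist":0},{"grip":0.6,"delta_pos":[0,0,0.04],"twist":0},{"grip":0.6,"delta_pos":[0,0,0.04],"twist":0},{"grip":0.6,"delta_pos":[0.008,0.035,0],"twist":0},{"grip":0.6,"delta_pos":[0.009,0.038,0],"twist":0}]'

```text
clock: 38.57
position: [0.5409, 0.0029, 0.1824]
ee_rot: [0.494, 0.51, 0.489, -0.507]
contact_force: [0.9, 0.1, -0.9]
width: 0.0514
```

Emit:
step_arm --increments '[{"grip":0.6,"delta_pos":[0.009,0.038,0],"twist":0},{"grip":0.6,"delta_pos":[0.009,0.038,0],"twist":0},{"grip":0.6,"delta_pos":[0.009,0.038,0],"twist":0},{"grip":0.6,"delta_pos":[0.009,0.038,0],"twist":0},{"grip":0.6,"delta_pos":[0.009,0.038,0],"twist":0},{"grip":0.6,"delta_pos":[0.009,0.038,0],"twist":-0.9},{"grip":0.6,"delta_pos":[0.007,0.038,0],"twist":-0.9},{"grip":0.6,"delta_pos":[0,0,0],"twist":0},{"grip":0.6,"delta_pos":[0,0,0],"twist":0},{"grip":0.6,"delta_pos":[0,0,0],"twist":0}]'

```text
clock: 39.4
position: [0.5989, 0.2699, 0.1783]
ee_rot: [-0.485, -0.514, -0.485, 0.515]
contact_force: [-0.3, 0.0, 0.4]
width: 0.0516
```

```bash
cat >> ax.py <<'E'
def ax17(c,z=.022,vmax=330):
    m=mask(c.img,(0,0,20),(180,60,90)); m=cv2.morphologyEx(m,cv2.MORPH_OPEN,np.ones((17,17),np.uint8))
    for b in blobs(m[:vmax],300):
        q=c.w(cv2.boxPoints(b[2]),z)[:,:2]; print("open17",q.mean(0).round(4),b[0].round(), [np.linalg.norm(q[i]-q[i-1]).round(4) for i in(1,2)], np.degrees(np.arctan2(*(q[1]-q[0])[::-1])).round(1))
E
python3 - <<'E'
from ax import *
s=state(); c=Cam("wrist"); c.save("w17.png"); ax17(c)
E
```

```text
t 39.4 pos [0.5989 0.2699 0.1783] jaw -3.46 toolx [-0.001 -0.001 -1.   ] F [-0.3  0.   0.4] w 0.0516 q [ 0.32  0.41  1.35 -0.    1.39  0.38]
open17 [0.4824 0.4331] [150.   6.] [np.float64(0.0321), np.float64(0.0084)] -5.9
open17 [0.6112 0.3271] [332. 137.] [np.float64(0.0229), np.float64(0.0628)] -3.4
open17 [0.3263 0.2318] [ 13. 283.] [np.float64(0.0369), np.float64(0.1155)] -4.1
```

Emit:
step_arm --increments '[{"grip":0.6,"delta_pos":[0.006,0.029,-0.015],"twist":0},{"grip":0.6,"delta_pos":[0.006,0.028,-0.015],"twist":0},{"grip":0.6,"delta_pos":[0,0,-0.035],"twist":0},{"grip":0.6,"delta_pos":[0,0,-0.035],"twist":0},{"grip":0.6,"delta_pos":[0,0,-0.035],"twist":0},{"grip":0.6,"delta_pos":[0,0,-0.015],"twist":0},{"grip":0.6,"delta_pos":[0,0,0],"twist":0},{"grip":0.6,"delta_pos":[0,0,0],"twist":0}]'

```text
clock: 40.12
position: [0.6111, 0.3255, 0.0284]
ee_rot: [-0.484, -0.515, -0.484, 0.516]
contact_force: [0.6, 0.0, 0.3]
width: 0.0509
```

Emit:
step_arm --increments '[{"grip":0.6,"delta_pos":[0,0,-0.02],"twist":0},{"grip":0.6,"delta_pos":[0,0,-0.015],"twist":0},{"grip":0.6,"delta_pos":[0,0,-0.009],"twist":0},{"grip":0.6,"delta_pos":[0,0,0],"twist":0},{"grip":0.6,"delta_pos":[0,0,0],"twist":0}]'

```text
clock: 40.53
position: [0.6122, 0.3272, -0.0139]
ee_rot: [0.485, 0.516, 0.484, -0.515]
contact_force: [0.5, -0.1, -0.1]
width: 0.0513
```

Emit:
step_arm --increments '[{"grip":0.6,"delta_pos":[0,0,-0.005],"twist":0},{"grip":0.6,"delta_pos":[0,0,-0.0035],"twist":0},{"grip":0.6,"delta_pos":[0,0,0],"twist":0},{"grip":0,"delta_pos":[0,0,0],"twist":0},{"grip":0,"delta_pos":[0,0,0],"twist":0},{"grip":0,"delta_pos":[0,0,0],"twist":0},{"grip":0,"delta_pos":[0,0,0],"twist":0},{"grip":0,"delta_pos":[0,0,0],"twist":0}]'

```text
clock: 41.2
position: [0.6113, 0.3274, -0.0232]
ee_rot: [0.485, 0.515, 0.484, -0.515]
contact_force: [-0.9, -0.0, 4.0]
width: 0.022
```

Emit:
step_arm --increments '[{"grip":0,"delta_pos":[0,0,0.01],"twist":0},{"grip":0,"delta_pos":[0,0,0.03],"twist":0},{"grip":0,"delta_pos":[0,0,0.035],"twist":0},{"grip":0,"delta_pos":[0,0,0.035],"twist":0},{"grip":0,"delta_pos":[0,0,0.035],"twist":0},{"grip":0,"delta_pos":[0,0,0],"twist":0},{"grip":0,"delta_pos":[0,0,0],"twist":0}]'

```text
clock: 41.78
position: [0.6126, 0.3278, 0.1239]
ee_rot: [0.485, 0.517, 0.484, -0.513]
contact_force: [-0.1, -0.5, -3.9]
width: 0.0219
```

Emit:
step_arm --increments '[{"grip":0,"delta_pos":[0.0011,-0.0362,0.005],"twist":0.6},{"grip":0,"delta_pos":[0.0011,-0.0362,0],"twist":0.6},{"grip":0,"delta_pos":[0.0011,-0.0362,0],"twist":0.6},{"grip":0,"delta_pos":[0.0011,-0.0362,0],"twist":0},{"grip":0,"delta_pos":[0.0011,-0.0362,0],"twist":0},{"grip":0,"delta_pos":[0.0011,-0.0362,0],"twist":0},{"grip":0,"delta_pos":[0.0011,-0.0362,0],"twist":0},{"grip":0,"delta_pos":[0.0011,-0.0362,0],"twist":0},{"grip":0,"delta_pos":[0.0011,-0.0362,0],"twist":0},{"grip":0,"delta_pos":[0.0011,-0.0362,0],"twist":0}]'

```text
clock: 42.62
position: [0.6199, -0.0361, 0.1234]
ee_rot: [-0.491, -0.506, -0.494, 0.509]
contact_force: [0.1, 0.1, -2.9]
width: 0.0219
```

Emit:
step_arm --increments '[{"grip":0,"delta_pos":[0.0011,-0.0362,0],"twist":0},{"grip":0,"delta_pos":[0,0,-0.025],"twist":0},{"grip":0,"delta_pos":[0,0,-0.025],"twist":0},{"grip":0,"delta_pos":[0,0,0],"twist":0},{"grip":0,"delta_pos":[0,0,0],"twist":0},{"grip":0,"delta_pos":[0,0,0],"twist":0}]'

```text
clock: 43.12
position: [0.6231, -0.0705, 0.0758]
ee_rot: [-0.492, -0.507, -0.493, 0.507]
contact_force: [0.7, -0.3, -2.8]
width: 0.0219
```

Run:
```python
from ax import *
s=state()
```

```text
t 43.12 pos [ 0.6231 -0.0705  0.0758] jaw -1.68 toolx [-0.001  0.    -1.   ] F [ 0.7 -0.3 -2.8] w 0.0219 q [-0.22  0.44  1.57  0.    1.14 -0.19]
```

Emit:
step_arm --increments '[{"grip":0,"delta_pos":[0.001,0,-0.03],"twist":0},{"grip":0,"delta_pos":[0,0,-0.02],"twist":0},{"grip":0,"delta_pos":[0,0,-0.008],"twist":0},{"grip":0,"delta_pos":[0,0,-0.004],"twist":0},{"grip":0,"delta_pos":[0,0,0],"twist":0},{"grip":0,"delta_pos":[0,0,0],"twist":0}]'

```text
clock: 43.62
position: [0.6256, -0.0709, 0.0156]
ee_rot: [0.493, 0.508, 0.492, -0.507]
contact_force: [1.0, -0.3, -3.3]
width: 0.0222
```

Emit:
step_arm --increments '[{"grip":0,"delta_pos":[0,0,-0.002],"twist":0},{"grip":0,"delta_pos":[0,0,-0.002],"twist":0},{"grip":0,"delta_pos":[0,0,-0.001],"twist":0},{"grip":0,"delta_pos":[0,0,0],"twist":0}]'

```text
clock: 43.95
position: [0.6243, -0.071, 0.0094]
ee_rot: [0.493, 0.507, 0.492, -0.507]
contact_force: [0.4, -0.7, -3.7]
width: 0.0221
```

Emit:
step_arm --increments '[{"grip":0,"delta_pos":[0,0,-0.001],"twist":0},{"grip":0,"delta_pos":[0,0,0],"twist":0},{"grip":0,"delta_pos":[0,0,0],"twist":0}]'

```text
clock: 44.2
position: [0.6246, -0.071, 0.009]
ee_rot: [0.493, 0.508, 0.492, -0.507]
contact_force: [-2.5, 0.2, 3.0]
width: 0.0221
```

Emit:
step_arm --increments '[{"grip":0.45,"delta_pos":[0,0,0.0005],"twist":0},{"grip":0.45,"delta_pos":[0,0,0],"twist":0},{"grip":0.45,"delta_pos":[0,0,0],"twist":0},{"grip":0.45,"delta_pos":[0,0,0.02],"twist":0},{"grip":0.45,"delta_pos":[0,0,0.035],"twist":0},{"grip":0.6,"delta_pos":[0,0,0.035],"twist":0},{"grip":0.6,"delta_pos":[0,0,0.04],"twist":0},{"grip":0.6,"delta_pos":[0,0,0.04],"twist":0},{"grip":0.6,"delta_pos":[-0.006,-0.03,0.01],"twist":0},{"grip":0.6,"delta_pos":[-0.006,-0.037,0],"twist":-1}]'

```text
clock: 45.03
position: [0.6156, -0.1371, 0.1943]
ee_rot: [0.492, 0.513, 0.486, -0.509]
contact_force: [1.0, -1.1, -0.2]
width: 0.0514
```

Emit:
step_arm --increments '[{"grip":0.6,"delta_pos":[-0.006,-0.037,0],"twist":-1},{"grip":0.6,"delta_pos":[-0.006,-0.037,0],"twist":-1},{"grip":0.6,"delta_pos":[-0.006,-0.037,0],"twist":-1},{"grip":0.6,"delta_pos":[-0.006,-0.037,0],"twist":0},{"grip":0.6,"delta_pos":[-0.006,-0.037,0],"twist":0},{"grip":0.6,"delta_pos":[-0.006,-0.037,0],"twist":0},{"grip":0.6,"delta_pos":[-0.006,-0.037,0],"twist":0},{"grip":0.6,"delta_pos":[0,0,0],"twist":0},{"grip":0.6,"delta_pos":[0,0,0],"twist":0},{"grip":0.6,"delta_pos":[0,0,0],"twist":0}]'

```text
clock: 45.87
position: [0.5702, -0.3967, 0.1883]
ee_rot: [0.474, 0.525, 0.475, -0.524]
contact_force: [-0.6, -0.3, -0.4]
width: 0.0514
```

```bash
cat > kp.py <<'E'
from ax import *
def kp(c,zb=.017):
    h=cv2.cvtColor(c.img,cv2.COLOR_BGR2HSV); m=cv2.inRange(h,np.array((0,110,50)),np.array((9,255,255)))|cv2.inRange(h,np.array((170,110,50)),np.array((180,255,255)))
    r=[]
    for b in blobs(m,25):
        p=c.w(b[0],zb)[0]; print("red",b[0].round(1),b[1][2:],p.round(4)); r.append(p)
E
python3 - <<'E'
from kp import *
s=state(); c=Cam("wrist"); c.save("w18.png"); kp(c)
m=mask(c.img,(0,0,20),(180,60,100)); m=cv2.morphologyEx(m,cv2.MORPH_OPEN,np.ones((9,9),np.uint8))
for b in blobs(m[:330],300):
    q=c.w(cv2.boxPoints(b[2]),.018)[:,:2]; print("dark",q.mean(0).round(4),b[0].round(), [np.linalg.norm(q[i]-q[i-1]).round(4) for i in(1,2)], np.degrees(np.arctan2(*(q[1]-q[0])[::-1])).round(1))
E
```

```text
t 45.87 pos [ 0.5702 -0.3967  0.1883] jaw -5.75 toolx [-0.     0.001 -1.   ] F [-0.6 -0.3 -0.4] w 0.0514 q [-0.71  0.46  1.23  0.    1.45 -0.61]
red [319.4 116. ] [ 24   5 115] [ 0.5767 -0.3218  0.017 ]
red [318.6 189.5] [22  6 91] [ 0.57   -0.3812  0.017 ]
red [244.4 212.9] [22 24 36] [ 0.5048 -0.3948  0.017 ]
red [210.7 244. ] [  79   76 4689] [ 0.4711 -0.4192  0.017 ]
red [493.2 456.3] [ 20  11 100] [ 0.7258 -0.6813  0.017 ]
red [474.9 464. ] [13 13 93] [ 0.7062 -0.6892  0.017 ]
red [500.6 471.2] [ 17  20 137] [ 0.7351 -0.7037  0.017 ]
dark [ 0.7264 -0.3892] [492. 134.] [np.float64(0.282), np.float64(0.1507)] 82.7
dark [ 0.8297 -0.2615] [628.  10.] [np.float64(0.026), np.float64(0.0218)] -0.9
dark [ 0.5817 -0.2813] [320.  61.] [np.float64(0.0771), np.float64(0.0176)] 83.9
dark [ 0.6582 -0.2598] [416.  23.] [np.float64(0.0109), np.float64(0.0206)] -4.6
dark [ 0.3204 -0.3618] [ 25. 231.] [np.float64(0.0674), np.float64(0.2549)] -9.3
dark [ 0.8278 -0.3472] [619. 117.] [np.float64(0.0406), np.float64(0.1183)] -0.5
dark [ 0.5734 -0.3516] [319. 153.] [np.float64(0.0177), np.float64(0.0535)] -5.8
dark [ 0.5672 -0.403 ] [318. 214.] [np.float64(0.0168), np.float64(0.0383)] -5.8
dark [ 0.7289 -0.4286] [504. 226.] [np.float64(0.0169), np.float64(0.0272)] -5.4
dark [ 0.8477 -0.4782] [627. 267.] [np.float64(0.0681), np.float64(0.0247)] 89.5
dark [ 0.7786 -0.45  ] [559. 245.] [np.float64(0.0225), np.float64(0.0227)] -5.6
dark [ 0.5615 -0.4456] [317. 263.] [np.float64(0.0166), np.float64(0.026)] -5.7
dark [ 0.8064 -0.4915] [590. 289.] [np.float64(0.0519), np.float64(0.0502)] -6.0
dark [ 0.7341 -0.4758] [509. 276.] [np.float64(0.0279), np.float64(0.0215)] -6.0
dark [ 0.4717 -0.4907] [226. 315.] [np.float64(0.0527), np.float64(0.0208)] 39.5
dark [ 0.7665 -0.5207] [545. 320.] [np.float64(0.0942), np.float64(0.0258)] -6.6
```

Emit:
step_arm --increments '[{"grip":0.5,"delta_pos":[0.0015,0.023,-0.02],"twist":-0.4},{"grip":0.5,"delta_pos":[0.0015,0.0225,-0.02],"twist":0},{"grip":0.5,"delta_pos":[0,0,-0.035],"twist":0},{"grip":0.5,"delta_pos":[0,0,-0.035],"twist":0},{"grip":0.5,"delta_pos":[0,0,-0.035],"twist":0},{"grip":0.5,"delta_pos":[0,0,-0.02],"twist":0},{"grip":0.5,"delta_pos":[0,0,0],"twist":0},{"grip":0.5,"delta_pos":[0,0,0],"twist":0}]'

```text
clock: 46.58
position: [0.5733, -0.3495, 0.0232]
ee_rot: [-0.472, -0.525, -0.474, 0.526]
contact_force: [0.7, -0.2, -0.3]
width: 0.0424
```

Emit:
step_arm --increments '[{"grip":0.5,"delta_pos":[0,0,-0.02],"twist":0},{"grip":0.5,"delta_pos":[0,0,-0.015],"twist":0},{"grip":0.5,"delta_pos":[0,0,-0.005],"twist":0},{"grip":0.5,"delta_pos":[0,0,-0.003],"twist":0},{"grip":0.5,"delta_pos":[0,0,-0.003],"twist":0},{"grip":0.5,"delta_pos":[0,0,0],"twist":0},{"grip":0.5,"delta_pos":[0,0,0],"twist":0}]'

```text
clock: 47.17
position: [0.574, -0.3519, -0.0211]
ee_rot: [0.473, 0.526, 0.472, -0.526]
contact_force: [-0.1, -0.3, -0.4]
width: 0.0428
```

Emit:
step_arm --increments '[{"grip":0.5,"delta_pos":[0,0,-0.003],"twist":0},{"grip":0.5,"delta_pos":[0,0,0],"twist":0},{"grip":0,"delta_pos":[0,0,0],"twist":0},{"grip":0,"delta_pos":[0,0,0],"twist":0},{"grip":0,"delta_pos":[0,0,0],"twist":0},{"grip":0,"delta_pos":[0,0,0],"twist":0},{"grip":0,"delta_pos":[0,0,0],"twist":0}]' --force 100

```text
clock: 47.75
position: [0.5733, -0.3515, -0.0247]
ee_rot: [-0.473, -0.526, -0.473, 0.526]
contact_force: [-1.0, 1.0, 4.0]
width: 0.0142
```

Emit:
step_arm --increments '[{"grip":0,"delta_pos":[0,0,0.01],"twist":0},{"grip":0,"delta_pos":[0,0,0.02],"twist":0},{"grip":0,"delta_pos":[0,0,0.03],"twist":0},{"grip":0,"delta_pos":[0,0,0.03],"twist":0},{"grip":0,"delta_pos":[0,0,0.03],"twist":0},{"grip":0,"delta_pos":[0,0,0.03],"twist":0},{"grip":0,"delta_pos":[0,0,0.02],"twist":0},{"grip":0,"delta_pos":[0,0,0],"twist":0},{"grip":0,"delta_pos":[0,0,0],"twist":0}]'

```text
clock: 48.5
position: [0.5735, -0.3515, 0.1451]
ee_rot: [0.473, 0.526, 0.472, -0.526]
contact_force: [-0.1, -0.8, -4.8]
width: 0.0146
```

Emit:
step_arm --increments '[{"grip":0,"delta_pos":[-0.002,0.01,0.01],"twist":-3.4},{"grip":0,"delta_pos":[-0.002,0.02,0],"twist":-6},{"grip":0,"delta_pos":[-0.002,0.02,0],"twist":-6},{"grip":0,"delta_pos":[-0.002,0.02,0],"twist":-6},{"grip":0,"delta_pos":[-0.002,0.02,0],"twist":-6},{"grip":0,"delta_pos":[-0.002,0.02,0],"twist":-6},{"grip":0,"delta_pos":[-0.002,0.02,0],"twist":-6},{"grip":0,"delta_pos":[-0.002,0.02,0],"twist":-6},{"grip":0,"delta_pos":[-0.002,0.02,0],"twist":-6},{"grip":0,"delta_pos":[-0.002,0.02,0],"twist":-6}]'

```text
clock: 49.33
position: [0.5511, -0.1596, 0.1514]
ee_rot: [-0.159, -0.687, -0.162, 0.69]
contact_force: [0.7, -0.1, -3.3]
width: 0.0146
```

Emit:
step_arm --increments '[{"grip":0,"delta_pos":[-0.002,0.02,0],"twist":-6},{"grip":0,"delta_pos":[-0.002,0.02,0],"twist":-6},{"grip":0,"delta_pos":[-0.002,0.02,0],"twist":-6},{"grip":0,"delta_pos":[-0.0007,0.02,0],"twist":-6},{"grip":0,"delta_pos":[0,0.013,0],"twist":-4},{"grip":0,"delta_pos":[0,0,0],"twist":0},{"grip":0,"delta_pos":[0,0,0],"twist":0},{"grip":0,"delta_pos":[0,0,0],"twist":0}]'

```text
clock: 50.0
position: [0.5457, -0.0687, 0.153]
ee_rot: [0.009, -0.706, 0.009, 0.708]
contact_force: [-0.1, -1.2, -3.9]
width: 0.0146
```

Run:
```python
from kp import *
s=state(); c=Cam("wrist"); c.save("w19.png"); kp(c,s["position"][2]+.0417); c=Cam("top"); c.save("t19.png"); kp(c,s["position"][2]+.0417)
```

```text
t 50.0 pos [ 0.5457 -0.0687  0.153 ] jaw -91.44 toolx [-0.003 -0.    -1.   ] F [-0.1 -1.2 -3.9] w 0.0146 q [-0.25  0.27  1.63 -0.    1.25  1.34]
red [322.3 241.4] [ 56  11 555] [ 0.5777 -0.0704  0.1947]
red [321.3 392.7] [ 49   9 360] [ 0.518  -0.0686  0.1947]
red [630.   23.6] [ 9  9 43] [ 1.1702 -0.9045  0.1947]
red [554.5  45.8] [ 24  21 364] [ 1.1005 -0.6812  0.1947]
red [172.6 176.9] [  8  28 168] [0.7491 0.3406 0.1947]
red [297.1 179.1] [ 7  9 45] [0.7354 0.0184 0.1947]
red [160.  185.7] [ 6 10 40] [0.7264 0.3729 0.1947]
red [ 99.7 192.2] [26 11 95] [0.7132 0.5324 0.1947]
red [459.2 284.6] [ 26  24 450] [ 0.4576 -0.3787  0.1947]
```

Emit:
step_arm --increments '[{"grip":0,"delta_pos":[-0.001,0.001,-0.02],"twist":0},{"grip":0,"delta_pos":[0,0,-0.03],"twist":0},{"grip":0,"delta_pos":[0,0,-0.025],"twist":0},{"grip":0,"delta_pos":[0,0,-0.015],"twist":0},{"grip":0,"delta_pos":[0,0,-0.01],"twist":0},{"grip":0,"delta_pos":[0,0,0],"twist":0},{"grip":0,"delta_pos":[0,0,0],"twist":0}]'

```text
clock: 50.68
position: [0.5459, -0.068, 0.0547]
ee_rot: [0.009, -0.707, 0.01, 0.707]
contact_force: [0.6, 0.1, -4.5]
width: 0.0141
```

Run:
```python
from kp import *
s=state(); c=Cam("wrist"); c.save("w20.png"); kp(c,s["position"][2]+.0417)
x,y,a=.5468,-.0685,np.radians(-1.6)
Rz=np.array([[np.cos(a),-np.sin(a),0],[np.sin(a),np.cos(a),0],[0,0,1]])
F=np.array([[.126,-.023,.072],[.126,.023,.072],[.126,-.012,.072],[.126,.012,.072]])
px=c.p(F@Rz.T+[x,y,0]);print(px.round(1).tolist())
g=cv2.cvtColor(c.img,cv2.COLOR_BGR2GRAY); v=int(px[:,1].mean())
for dv in(-8,-3,4): print(v+dv,[(u,int(g[v+dv,u])) for u in range(200,440,4)] if 0<=v+dv<480 else "off")
```

```text
t 50.68 pos [ 0.5459 -0.068   0.0547] jaw -91.54 toolx [-0. -0. -1.] F [ 0.6  0.1 -4.5] w 0.0141 q [-0.25  0.36  1.77 -0.    1.02  1.35]
red [322.4 241.4] [ 55  11 543] [ 0.5777 -0.0698  0.0964]
red [321.4 392.8] [ 49   9 353] [ 0.5181 -0.0679  0.0964]
[[388.1, -43.4], [254.6, -43.5], [356.2, -43.9], [286.4, -44.0]]
-51 off
-46 off
-39 off
```

Emit:
step_arm --increments '[{"grip":0,"delta_pos":[0,0,-0.006],"twist":0},{"grip":0,"delta_pos":[0,0,-0.004],"twist":0},{"grip":0,"delta_pos":[0,0,-0.003],"twist":0},{"grip":0,"delta_pos":[0,0,0],"twist":0},{"grip":0,"delta_pos":[0,0,0],"twist":0}]'

```text
clock: 51.15
position: [0.5455, -0.0674, 0.0417]
ee_rot: [0.009, -0.707, 0.009, 0.707]
contact_force: [0.0, 0.7, -4.3]
width: 0.0144
```

Emit:
step_arm --increments '[{"grip":0,"delta_pos":[0,0,-0.0015],"twist":0},{"grip":0,"delta_pos":[0,0,-0.001],"twist":0},{"grip":0,"delta_pos":[0,0,0],"twist":0},{"grip":0,"delta_pos":[0,0,0],"twist":0}]'

```text
clock: 51.48
position: [0.5456, -0.0674, 0.0392]
ee_rot: [0.009, -0.707, 0.009, 0.707]
contact_force: [0.7, 0.2, -4.8]
width: 0.0148
```

Emit:
step_arm --increments '[{"grip":0,"delta_pos":[0,0,-0.001],"twist":0},{"grip":0,"delta_pos":[0,0,0],"twist":0},{"grip":0,"delta_pos":[0,0,0],"twist":0}]'

```text
clock: 51.73
position: [0.5456, -0.0674, 0.0382]
ee_rot: [0.009, -0.707, 0.009, 0.707]
contact_force: [-0.3, -0.5, -4.6]
width: 0.0142
```

Emit:
step_arm --increments '[{"grip":0,"delta_pos":[0,0,-0.001],"twist":0},{"grip":0,"delta_pos":[0,0,0],"twist":0},{"grip":0,"delta_pos":[0,0,0],"twist":0}]'

```text
clock: 51.98
position: [0.5458, -0.0673, 0.0376]
ee_rot: [-0.009, 0.707, -0.009, -0.707]
contact_force: [-1.8, 0.8, -0.7]
width: 0.0144
```

Emit:
step_arm --increments '[{"grip":0,"delta_pos":[0,0,-0.001],"twist":0},{"grip":0,"delta_pos":[0,0,0],"twist":0},{"grip":0,"delta_pos":[0,0,0],"twist":0}]'

```text
clock: 52.23
position: [0.5458, -0.0673, 0.0374]
ee_rot: [-0.009, 0.707, -0.009, -0.707]
contact_force: [-1.8, 0.6, 7.2]
width: 0.0142
```

Contact came at 37.5 mm against the expected 37.6 mm. I'll release, retreat and check.

Emit:
step_arm --increments '[{"grip":0.3,"delta_pos":[0,0,0.001],"twist":0},{"grip":0.5,"delta_pos":[0,0,0],"twist":0},{"grip":0.5,"delta_pos":[0,0,0],"twist":0},{"grip":0.5,"delta_pos":[0,0,0.02],"twist":0},{"grip":0.5,"delta_pos":[0,0,0.035],"twist":0},{"grip":0.5,"delta_pos":[0,0,0.04],"twist":0},{"grip":0.8,"delta_pos":[0,0,0.04],"twist":0},{"grip":1,"delta_pos":[0,0,0.04],"twist":0},{"grip":1,"delta_pos":[-0.01,0,0.03],"twist":6},{"grip":1,"delta_pos":[-0.01,0,0.03],"twist":6.5}]'

```text
clock: 53.07
position: [0.526, -0.0677, 0.2745]
ee_rot: [0.07, 0.704, 0.069, -0.703]
contact_force: [-0.4, -0.0, -0.1]
width: 0.0852
```

Emit:
step_arm --increments '[{"grip":1,"delta_pos":[-0.01,0,0.02],"twist":6.5},{"grip":1,"delta_pos":[-0.01,0,0.02],"twist":6.5},{"grip":1,"delta_pos":[-0.01,0,0.02],"twist":6.5},{"grip":1,"delta_pos":[-0.01,0,0],"twist":6.5},{"grip":1,"delta_pos":[-0.01,0,0],"twist":6.5},{"grip":1,"delta_pos":[-0.01,0,0],"twist":6.5},{"grip":1,"delta_pos":[-0.01,0,0],"twist":6.5},{"grip":1,"delta_pos":[-0.01,0,0],"twist":6.5},{"grip":1,"delta_pos":[0,0,0],"twist":6.5},{"grip":1,"delta_pos":[0,0,0],"twist":6.5}]'

```text
clock: 53.9
position: [0.4452, -0.0675, 0.3325]
ee_rot: [0.437, 0.556, 0.436, -0.556]
contact_force: [0.1, -0.3, 0.3]
width: 0.0853
```

Emit:
step_arm --increments '[{"grip":1,"delta_pos":[0,-0.03,0],"twist":6.5},{"grip":1,"delta_pos":[0,0,0],"twist":6.5},{"grip":1,"delta_pos":[0,0,0],"twist":0},{"grip":1,"delta_pos":[0,0,0],"twist":0},{"grip":1,"delta_pos":[0,0,0],"twist":0}]'

```text
clock: 54.32
position: [0.4456, -0.0971, 0.3322]
ee_rot: [0.495, 0.505, 0.495, -0.505]
contact_force: [0.4, 0.2, -0.5]
width: 0.0855
```

Run:
```python
from kp import *
s=state(); c=Cam("wrist"); c.save("w21.png"); kp(c,.0803)
d=Cam("scene"); d.save("s21.png")
u,v=d.p([[.547,-.05,.05]])[0].astype(int); print(u,v)
sc=cv2.resize(d.img[v-90:v+110,u-90:u+110],(400,400),interpolation=cv2.INTER_CUBIC)
wr=cv2.resize(c.img[0:400,240:640],(400,400))
cv2.imwrite("pics/fin.png",np.hstack([wr,sc]))
```

```text
t 54.32 pos [ 0.4456 -0.0971  0.3322] jaw -1.13 toolx [ 0.  0. -1.] F [ 0.4  0.2 -0.5] w 0.0855 q [-0.37  0.04  1.47  0.    1.63 -0.35]
red [637.1  71.6] [ 6 18 81] [0.7714 0.0239 0.0803]
red [390.1 160.9] [ 5 19 73] [ 0.5169 -0.0662  0.0803]
red [447.9 162.4] [ 5 18 68] [ 0.5766 -0.0685  0.0803]
red [346.2 387. ] [ 40  14 100] [ 0.4713 -0.3328  0.0803]
red [347.8 413.6] [  46   36 1309] [ 0.4732 -0.3716  0.0803]
300 274
```

View pics/fin.png

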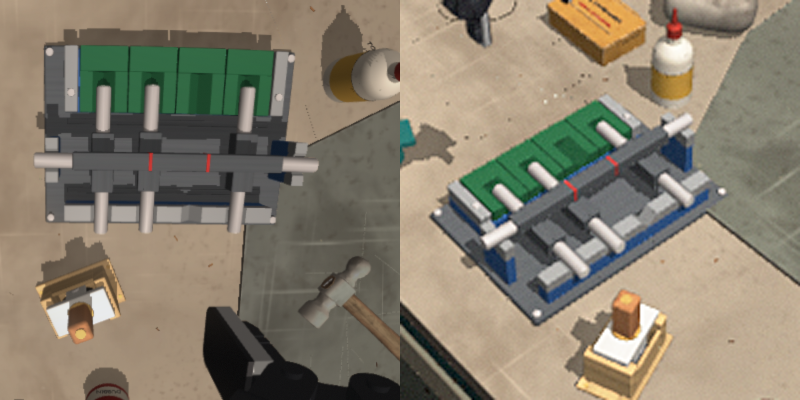

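The final view shows three axles lying in notches 1, 2 and 4, in both rails, with the keeper level over both end posts. The roller is in its stand, and the bottle and tins look untouched. I'll hand in.

```bash
python3 -c "
from rig import manip; print(manip.sign_off())"
```

```text
the job is handed in; nothing more can be done
None
```

I did the whole job in the order you asked and handed it in at about 54 s of the 210 s allowed.

- **Pads:** I rolled them in three passes, the last two at about 15 to 35 N. On the last two passes the tool's height over the pads was within about 0.7 mm of its height over the end blocks, so I take all four pads as home.
- **Roller:** it is back upright in its stand.
- **Axles:** three were on the bench, and they now lie in notches 1, 2 and 4. Each met the cradle within about 0.5 mm of the expected seated height.
- **Keeper bar:** it seated within about 0.2 mm of its expected height. Its red bands measure centred to about 1 mm and about 0.6° from the cradle's yaw.
- **Last view:** axles, keeper and roller all look seated. The oil bottle and both tins look where they were, judged by eye only.

**What disagreed:**
- **Fingertip height:** the fingertips turned out to sit about 27 mm or more behind the stated TCP. Two attempts on the first axle therefore closed just above it without moving it. I then felt my way down and took every later height from the actual grips. The roller had probably been held only near the top of its handle, but it did not slip.
- **Moved axle:** the farthest axle was a few centimetres from where I first saw it, so I measured it again before picking it up.
- **Cradle position:** it varied by up to about 4 mm between camera views. I used the close-up measurements.

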